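# Hang the lamp-parts trays and sort the bulb holders

## Robot

A 6-joint arm with a two-finger parallel gripper is mounted at the origin on the work surface. World frame = base frame: x ahead of the robot, y to its left, z up, the work surface at z = 0. Lengths are in m, angles in degrees, forces in N, time in s.
With the tool pointing down it reaches from about 0.25 to 0.725 m from the base axis. Payload 9.7 kg.
Tool frame: the origin (TCP) lies at the very end of the fingers, on their centre line; the grasp point (between the pads) lies 19 mm behind it; y points along the fingers, x is the direction in which the jaws open and shut, and the axes are right-handed (so a half turn about y gives the same grasp; the last joint's range is limited). The gripper opens to 85 mm and grips with 20 to 120 N. Pads are 22 mm wide; open, the fingers measure 114 mm over their backs; the gripper's body (76 mm by 85 mm) begins 54 mm behind the grasp point. The pads swing forward as they close: fully open they stand 13 mm farther back than shut.
Start: joints at [-71.963, 4.979, 10.078, 95.1, 0, 90], TCP at [0.17, -0.523, 0.231] pointing down, gripper open.
Joint ranges: [-179.16, 179.16], [-48.56, 103.87], [-65.8, 70.77], [-126.05, 130.52], [-82.76, 87.17], [-180, 180]. Speed limits (degrees/s): [127.2, 127.2, 147.25, 180, 180, 180].

## Interface

Orientations are given as [roll, pitch, yaw] about the fixed x, y, z axes, in that order (R = Rz(yaw) Ry(pitch) Rx(roll)).
In Python, from workcell import bot gives the robot as it stands.
- The arm moves only by the shell command python3 -m jog 'ROWS' [FORCE]. ROWS is JSON, a list of rows, each an object with "rotation": the turn, a rotation vector about the world's x, y, z in degrees, a list of three; "travel": the shift along the world's x, y, z in mm, a list of three; "jaw": the gripper command: -1 is shut, 1 is fully open, values between are in proportion. In form: [{"rotation": [rx, ry, rz], "travel": [x, y, z], "jaw": jaw}, ...]. A call has 1 to 8 rows; each row shifts and turns the commanded pose from where the row before left it; what a row does not reach is not made up. A row lasts 1/8 s, in which the tool goes at most 62.5 mm and 10.7 degrees, less where a joint would pass 70% of its speed; a pose out of reach is approached as far as the arm can. A call with a gripper value outside its range is refused whole. The fingers move at their own pace and stop on an object; FORCE is the grip in N (left out, the last holds). Time passes only in rows, so rows that do not move let the fingers close. It gives the time, the measured TCP pose, the force and the opening at its end, in the units of the state.
- bot.get_obs(): the state, without advancing time (a new reading comes with each control period).
- bot.camera(name): name is "scene" or "top" or "wrist"; returns the picture (384x512x3 uint8, red, green, blue); there is no depth.
- bot.camera_params(name): a dict with "K" (3x3 intrinsics, pixels), "dist_coeffs" ([k1, k2, p1, p2, k3] as OpenCV has them; the pictures are not rectified), "view" (4x4, takes a point from world to camera coordinates). Camera axes: x right, y up, looking along -z (the intrinsics and any distortion apply to the point x, -y, -z); pixel columns grow to the right and rows downward; lengths in m; the calibration is good to about 2 mm. A picture is of the moment at which its call begins: read the wrist's pose just before it. camera_params takes no time and is no camera call; for the wrist camera it gives the pose at the moment of the call.
- bot.job_done(): hands the job in, once; it reports no verdict.
Trained networks look in the newest picture that a camera, given by its name, has taken for a name from the list of things; names that differ only in an ending like _2 or _b are one class to them, and where a whole thing is asked for, a point or a joint stands for the part that bears it (a point fixed in the world has none). Each returns a list of dicts, best first, with "score" (0 to 1); they miss things now and then, are a little off and sometimes report something else, mostly with a low value. They report only what shows in the picture. A call takes as long as a camera call. They do not tell look-alikes from the thing itself.
- bot.recognise(camera, thing): "xy" ([column, row] in pixels, amid what is visible of it).
- bot.trace(camera, thing): "mask" (384x512 bool, what is visible of it) and "xy" ([column, row] in pixels, amid what is visible of it).
The state is a dict: "time": time; "q": joint angles; "qd": joint speeds; "joint_efforts": joint torques, N m; "ee_pos": TCP position; "tcp_rot": TCP orientation; "wrist_force": force on the tool from outside, world axes, zero at the start; "torque": the same for the moment, N m; "opening": finger opening in m.
Only numpy, scipy, OpenCV 4.12 (cv2) and the standard library are available. Lean on these libraries where they do the work, as an engineer would, in place of code of your own. Each camera call takes 0.05 s, during which the arm holds its last target.

## Task

First hang both empty trays, each on the upright with the cap of its own colour: press its two hook tabs into the upper pair of slots and then down until they are fully home. Then sort every red and yellow bulb holder from the bench into the tray of its own colour, leaving the black ones and everything else on the bench where they are.

Things in the scene. Friction and masses are not known exactly. Their poses are not given: they have to be found in the camera images.
- red_tray_mid (a point): Centre of the loose red tray (200 g), 18 mm above its underside. Open bin 100 mm long (x), 66 mm wide (y), walls and floor 3 mm; side and front walls 36 mm high, back wall 52 mm. x points to its back wall (hook side), z up. Starts level on the table; can be pinched across its 66 mm width by the side walls.
- red_tray_tabs (a point): Point on the red tray's back face midway between its 2 steel hook tabs, level with the undersides of their necks: 50 mm along tray x and 22 mm above red_tray_mid; same axes. Tabs at y = +-18 mm, 8 mm wide: a neck 8 mm high runs 12.5 mm out (+x) and ends in a 4 mm thick lip turned 10 mm down below the neck; 8.5 mm between back face and lip.
- red_post_slots (a point): On the front face of the fixed upright with the red cap, midway between its 2 upper slots, level with their lower edges, 130 mm above the table. x points into the plate, away from the robot; z up. Slots at y = +-18 mm, 14 mm wide, 25 mm high (0 to +25 mm). When a tray is fully home its tabs point lies here, axes along these, up to 5 degrees front-down.
- red_post: Grey upright with a red cap; fixed. Origin on the table under the plate's front face; axes as its slots point. Plate 90 mm wide, 6 mm thick, 168 mm high, open behind the slots; cap 10 mm more, 36 mm deep backwards; foot 120 mm square, 8 mm thick, reaching 30 mm forward of the plate. A like pair of slots 70 mm lower is not used.
- red_1_mid (a point): Centre of a loose red tail-lamp bulb holder (25 g; may be absent), half-way up: round foot flange 30 mm diameter, 7 mm high, under a round body 24 mm diameter, 40 mm high in all. z along its axis, up at the start, standing on the table.
- red_2_mid (a point): Centre of a loose red tail-lamp bulb holder (25 g; may be absent), half-way up: round foot flange 30 mm diameter, 7 mm high, under a round body 24 mm diameter, 40 mm high in all. z along its axis, up at the start, standing on the table.
- red_3_mid (a point): Centre of a loose red tail-lamp bulb holder (25 g; may be absent), half-way up: round foot flange 30 mm diameter, 7 mm high, under a round body 24 mm diameter, 40 mm high in all. z along its axis, up at the start, standing on the table.
- yellow_tray_mid (a point): Centre of the loose yellow tray (200 g), 18 mm above its underside. Open bin 100 mm long (x), 66 mm wide (y), walls and floor 3 mm; side and front walls 36 mm high, back wall 52 mm. x points to its back wall (hook side), z up. Starts level on the table; can be pinched across its 66 mm width by the side walls.
- yellow_tray_tabs (a point): Point on the yellow tray's back face midway between its 2 steel hook tabs, level with the undersides of their necks: 50 mm along tray x and 22 mm above yellow_tray_mid; same axes. Tabs at y = +-18 mm, 8 mm wide: a neck 8 mm high runs 12.5 mm out (+x) and ends in a 4 mm thick lip turned 10 mm down below the neck; 8.5 mm between back face and lip.
- yellow_post_slots (a point): On the front face of the fixed upright with the yellow cap, midway between its 2 upper slots, level with their lower edges, 130 mm above the table. x points into the plate, away from the robot; z up. Slots at y = +-18 mm, 14 mm wide, 25 mm high (0 to +25 mm). When a tray is fully home its tabs point lies here, axes along these, up to 5 degrees front-down.
- yellow_post: Grey upright with a yellow cap; fixed. Origin on the table under the plate's front face; axes as its slots point. Plate 90 mm wide, 6 mm thick, 168 mm high, open behind the slots; cap 10 mm more, 36 mm deep backwards; foot 120 mm square, 8 mm thick, reaching 30 mm forward of the plate. A like pair of slots 70 mm lower is not used.
- yellow_1_mid (a point): Centre of a loose yellow indicator-lamp bulb holder (25 g; may be absent), half-way up: round foot flange 30 mm diameter, 7 mm high, under a round body 24 mm diameter, 40 mm high in all. z along its axis, up at the start, standing on the table.
- yellow_2_mid (a point): Centre of a loose yellow indicator-lamp bulb holder (25 g; may be absent), half-way up: round foot flange 30 mm diameter, 7 mm high, under a round body 24 mm diameter, 40 mm high in all. z along its axis, up at the start, standing on the table.
- yellow_3_mid (a point): Centre of a loose yellow indicator-lamp bulb holder (25 g; may be absent), half-way up: round foot flange 30 mm diameter, 7 mm high, under a round body 24 mm diameter, 40 mm high in all. z along its axis, up at the start, standing on the table.
- black_1_mid (a point): Centre of a loose black bulb holder, same shape and size as the coloured ones, standing among them; to be left alone.
- black_2_mid (a point): Centre of a loose black bulb holder, same shape and size as the coloured ones, standing among them; to be left alone.
- screwdriver: Screwdriver lying on the table about between the uprights; leave alone. Origin under its middle.
- wrench: Wrench lying on the left side of the table; leave alone. Origin under its middle.
- jar: Jar, 64 mm diameter, 80 mm high, on the right side; leave alone. Origin at the centre of its underside.
- spray: Spray can, 60 mm diameter, 170 mm high, at the left; leave alone. Origin at the centre of its underside.
Mind the look-alikes: they are no part of the job. What is shaped like the part that bears yellow_1_mid but blue, pink or purple is not meant.

How it is judged:
By the outcome, as a careful person would: the job done as asked, in the order asked, and still so for the second after the job is handed in, with the robot touching nothing.
Of red_1, red_2, red_3, yellow_1, yellow_2, yellow_3 only 4 to 6 are there at a start; the rules pass over those that are not, and their reading is None.
At some moment in a run one of red_1, red_2, red_3, yellow_1, yellow_2, yellow_3 may be knocked a few centimetres aside while the robot is not near it.
It also fails if it takes over 210 s, if anything falls off the work surface, if the arm or the gripper's body presses on something with over 40 N, if the wrist force passes 120 N, or if a joint passes its speed limit or range.

## Working session

There is one attempt and no reset: what is moved stays moved. The work goes in short steps, Python scripts to look and compute and a shell command to move; the robot and the scene stay as the last step left them, time stands still between calls to the robot, and variables do not carry over. Pictures are saved under pics/ and viewed, and the job is handed in when it is done.

```bash
ls; mkdir -p pics
python3 - <<'E'
from workcell import bot
import cv2
print(bot.get_obs())
for n in ("scene","top","wrist"):
    p=bot.camera_params(n); print(n,p)
    im=bot.camera(n); cv2.imwrite(f"pics/a_{n}.png",im[:,:,::-1])
E
```

```text
pics
{'time': 0.0, 'q': array([-7.19624265e+01,  5.01037341e+00,  1.00328337e+01,  9.50987464e+01,
       -3.61303422e-04,  9.00011142e+01]), 'qd': array([ 0.07973511, -0.08402033, -0.00961275, -0.00602752, -0.04401515,
       -0.00448337]), 'joint_efforts': array([-8.41813307e-04, -5.20382988e+01,  4.64809513e+01,  1.60295691e-02,
       -3.11749474e-06, -1.84142834e-06]), 'ee_pos': array([ 0.17022815, -0.52274751,  0.23057552]), 'tcp_rot': array([-9.00003628e+01,  7.62860807e-02, -7.19635407e+01]), 'wrist_force': array([0.04669799, 0.4273686 , 0.09914603]), 'torque': array([-0.01004397, -0.04327453,  0.04771713]), 'opening': 0.08528565038933329}
scene {'K': array([[474.52625863,   0.        , 246.97449023],
       [  0.        , 474.52625863, 193.3278204 ],
       [  0.        ,   0.        ,   1.        ]]), 'dist_coeffs': array([-0.1557313,  0.       ,  0.       ,  0.       ,  0.       ]), 'view': array([[-6.15411669e-01,  7.88204714e-01, -1.34386994e-03,
         3.36746888e-01],
       [-5.52562878e-01, -4.30210966e-01,  7.13857682e-01,
         2.25699289e-01],
       [ 5.6208
[... 474 characters left out ...]
03 ],
       [ 0.99725398, -0.01137728,  0.07317827, -0.58792954],
       [-0.07306352,  0.01019401,  0.99727519, -1.2018548 ],
       [ 0.        ,  0.        ,  0.        ,  1.        ]])}
wrist {'K': array([[338.52075125,   0.        , 255.10825926],
       [  0.        , 338.52075125, 194.94359425],
       [  0.        ,   0.        ,   1.        ]]), 'dist_coeffs': array([-0.08533269,  0.        ,  0.        ,  0.        ,  0.        ]), 'view': array([[ 0.30869005, -0.95116119, -0.00168392, -0.54911348],
       [ 0.90189232,  0.29326181, -0.31715572,  0.04094406],
       [ 0.30216005,  0.0963841 ,  0.94837198, -0.37999393],
       [ 0.        ,  0.        ,  0.        ,  1.        ]])}
```

View pics/a_scene.png

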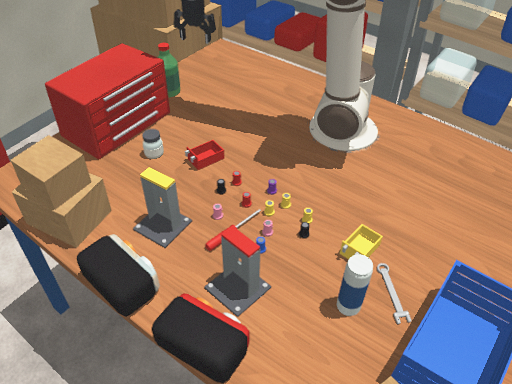

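View pics/a_top.png

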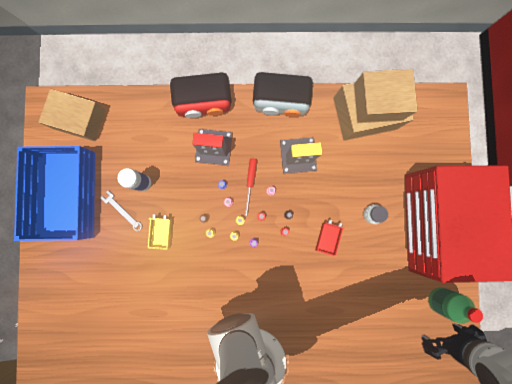

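View pics/a_wrist.png

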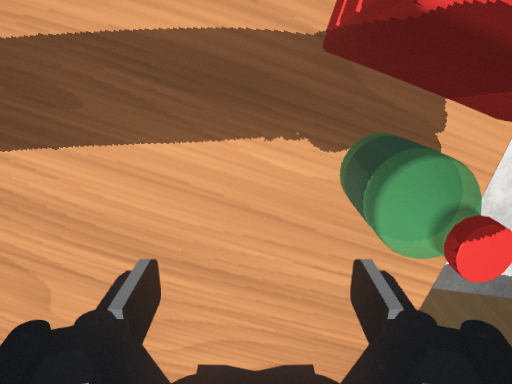

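The top view shows the red tray at about (330,237) and the yellow tray at about (160,232). The red-cap post is near (212,147) and the yellow-cap post near (300,155). I count two red holders at (262,216) and (285,231), and three yellow at (240,220), (210,233) and (234,237). The rest are black, pink, blue and purple.

```bash
cat > h.py <<'E'
import numpy as np, cv2
from workcell import bot
from scipy.optimize import least_squares
from scipy.spatial.transform import Rotation as Rot
def P(n):
    p=bot.camera_params(n); return dict(K=np.array(p["K"]),d=np.array(p["dist_coeffs"]),V=np.array(p["view"]))
F=np.diag([1,-1,-1.])
def ray(p,uv):
    u=cv2.undistortPoints(np.array(uv,float).reshape(-1,1,2),p["K"],p["d"]).reshape(-1,2)
    R=p["V"][:3,:3]; c=-R.T@p["V"][:3,3]
    d=(F@np.c_[u,np.ones(len(u))].T).T@R
    return c,d/np.linalg.norm(d,axis=1)[:,None]
def atz(p,uv,z):
    c,d=ray(p,uv); s=(z-c[2])/d[:,2]; return c+s[:,None]*d
def proj(p,X):
    X=np.atleast_2d(X); R=F@p["V"][:3,:3]; t=F@p["V"][:3,3]
    return cv2.projectPoints(X.astype(float),cv2.Rodrigues(R)[0],t,p["K"],p["d"])[0].reshape(-1,2)
def tri(obs):
    A=np.zeros((3,3));b=np.zeros(3)
    for p,uv in obs:
        c,d=ray(p,[uv]);M=np.eye(3)-np.outer(d[0],d[0]);A+=M;b+=M@c
    X=np.linalg.solve(A,b); return X,[np.linalg.norm(proj(p,X)[0]-uv) for p,uv in obs]
def snap(n,f=None):
    p=P(n); im=bot.camera(n)
    if f: cv2.imwrite(f"pics/{f}.png",im[:,:,::-1])
    return p,im
E
python3 - <<'E'
from h import *
p=P("wrist");R=p["V"][:3,:3];c=-R.T@p["V"][:3,3]
o=bot.get_obs();T=Rot.from_euler('xyz',o["tcp_rot"],degrees=True).as_matrix()
print("cam in tool",T.T@(c-o["ee_pos"]), "look", T.T@(-R[2]))
pt,it=snap("top");
for th in ["red_1_mid","yellow_1_mid","black_1_mid","red_tray_mid","yellow_tray_mid","red_post_slots","yellow_post_slots","red_post","yellow_post"]:
    r=bot.recognise("top",th)
    for x in r:
        if x["score"]>.2:
            z=.02 if "_1" in th else .018 if "tray" in th else .13 if 'slots' in th else .1
            print(th,round(x["score"],2),np.round(x["xy"],1),np.round(atz(pt,[x["xy"]],z)[0],4))
pt,it=snap("scene");
for th in ["red_1_mid","yellow_1_mid","black_1_mid","red_tray_mid","yellow_tray_mid","red_post_slots","yellow_post_slots"]:
    r=bot.recognise("scene",th)
    for x in r:
        if x["score"]>.2:
            z=.02 if "_1" in th else .018 if "tray" in th else .13
            print("scene",th,round(x["score"],2),np.round(x["xy"],1),np.round(atz(pt,[x["xy"]],z)[0],4))
E
```

```text
cam in tool [-1.30514022e-04 -1.41762434e-01  8.11564538e-02] look [-7.56789492e-04  9.48369234e-01 -3.17167501e-01]
red_1_mid 0.44 [283.8 231.7] [ 0.4436 -0.1196  0.02  ]
red_1_mid 0.29 [211.2 147.1] [0.7391 0.1275 0.02  ]
yellow_1_mid 0.62 [241.3 219.3] [0.4877 0.0254 0.02  ]
yellow_1_mid 0.59 [255.3 240.9] [ 0.4136 -0.0217  0.02  ]
yellow_1_mid 0.57 [228.7 200.7] [0.552 0.068 0.02 ]
yellow_1_mid 0.55 [223.2 186. ] [0.6029 0.0866 0.02  ]
black_1_mid 0.22 [258.  214.1] [ 0.5048 -0.0321  0.02  ]
red_tray_mid 0.75 [331.3 235.3] [ 0.4291 -0.2829  0.018 ]
yellow_tray_mid 0.61 [157.1 230. ] [0.4546 0.3139 0.018 ]
red_post_slots 0.56 [212.6 144.9] [0.7244 0.1118 0.13  ]
yellow_post_slots 0.79 [300.  154.9] [ 0.6896 -0.1645  0.13  ]
red_post 0.55 [261.4 214.8] [ 0.502  -0.0407  0.1   ]
yellow_post 0.87 [301.1 153.3] [ 0.6999 -0.1727  0.1   ]
scene yellow_1_mid 0.55 [272.1 187.9] [ 0.4128 -0.01    0.02  ]
scene yellow_1_mid 0.54 [215.2 210.8] [ 0.5882 -0.0824  0.02  ]
scene yellow_1_mid 0.5 [263.6 232. ] [0.5676 0.0733 0.02  ]
scene black_1_mid 0.59 [214.3 242.8] [ 0.6789 -0.0076  0.02  ]
scene black_1_mid 0.51 [304.8 229.4] [0.4909 0.157  0.02  ]
scene red_tray_mid 0.35 [235.6 275.5] [0.7257 0.1031 0.018 ]
scene yellow_tray_mid 0.81 [361.9 242. ] [0.4327 0.3036 0.018 ]
scene red_post_slots 0.91 [237.9 277. ] [0.787  0.1619 0.13  ]
scene red_post_slots 0.42 [247.4 198.5] [0.5796 0.0269 0.13  ]
scene red_post_slots 0.31 [215.  241.7] [0.7409 0.0553 0.13  ]
scene yellow_post_slots 0.73 [160.9 209.3] [ 0.7452 -0.1225  0.13  ]
```

```bash
python3 -m jog '[{"rotation":[0,0,10],"travel":[0,20,55],"jaw":1},{"rotation":[0,0,10],"travel":[0,40,50],"jaw":1},{"rotation":[0,0,10],"travel":[0,50,20],"jaw":1},{"rotation":[0,0,0],"travel":[0,0,0],"jaw":1}]'; python3 -c "
from workcell import bot
o=bot.get_obs();print(o['q'],o['tcp_rot'])"
```

```text
time: 1.55
ee_pos: [0.1704, -0.4121, 0.3584]
tcp_rot: [-90.1, -0.3, -41.8]
wrist_force: [0.2, -0.1, -0.7]
opening: 0.0853
[-6.75453194e+01 -4.46474579e+00  1.52396881e+01  1.09387728e+02
  7.29009009e-03  6.42392212e+01] [-90.13108065  -0.28839868 -41.78419051]
```

```bash
python3 -m jog '[{"rotation":[0,0,10],"travel":[20,30,0],"jaw":1},{"rotation":[0,0,10],"travel":[20,30,0],"jaw":1},{"rotation":[0,0,10],"travel":[20,30,0],"jaw":1},{"rotation":[0,0,10],"travel":[20,30,0],"jaw":1},{"rotation":[0,0,10],"travel":[20,20,0],"jaw":1},{"rotation":[0,0,10],"travel":[20,20,0],"jaw":1},{"rotation":[0,0,10],"travel":[20,20,0],"jaw":1},{"rotation":[0,0,10],"travel":[10,10,0],"jaw":1}]';  python3 -m jog '[{"rotation":[0,0,10],"travel":[0,0,0],"jaw":1},{"rotation":[0,0,10],"travel":[0,0,0],"jaw":1},{"rotation":[0,0,10],"travel":[0,0,0],"jaw":1},{"rotation":[0,0,10],"travel":[0,0,0],"jaw":1},{"rotation":[0,0,10],"travel":[0,0,0],"jaw":1},{"rotation":[0,0,2],"travel":[0,0,0],"jaw":1},{"rotation":[0,0,0],"travel":[0,0,0],"jaw":1}]'
python3 - <<'E'
from h import *
snap("wrist","b1")
for th in ["red_tray_mid","red_tray_tabs"]:
    for r in bot.recognise("wrist",th)[:4]: print(th,r)
print(bot.get_obs()["q"])
E
```

```text
time: 2.55
ee_pos: [0.3214, -0.2235, 0.3543]
tcp_rot: [-89.9, 0.0, 38.4]
wrist_force: [-0.0, -0.1, -0.1]
opening: 0.0855
time: 3.42
ee_pos: [0.3204, -0.2241, 0.3547]
tcp_rot: [-90.0, -0.0, 89.8]
wrist_force: [0.5, -0.2, -0.2]
opening: 0.0856
red_tray_mid {'xy': [222.7, 209.8], 'score': 0.78}
red_tray_tabs {'xy': [221.4, 206.2], 'score': 0.98}
red_tray_tabs {'xy': [323.5, 222.0], 'score': 0.75}
red_tray_tabs {'xy': [413.5, 246.6], 'score': 0.37}
[-3.49644717e+01 -1.14882490e+01  8.66228766e+00  1.10155032e+02
  2.22528764e-04 -3.48698096e+01]
```

View pics/b1.png

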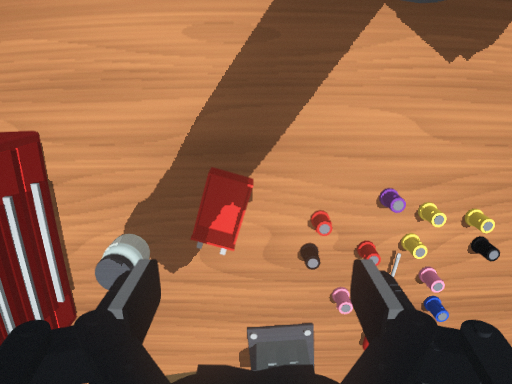

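The wrist view shows the red tray centred near (223,208) with its tabs toward the bottom (away from the robot). The red holders are at (321,223) and (368,251), and the yellow foot/post at the bottom. I'll fit tray models to the silhouettes.

```bash
cat >> h.py <<'E'
from scipy.optimize import minimize
def box(a,b): return np.array([[x,y,z] for x in(a[0],b[0]) for y in(a[1],b[1]) for z in(a[2],b[2])])/1000
TRAY=[box((-50,-33,-18),(50,33,18)),box((47,-33,-18),(50,33,34))]+[box((50,s*18-4,12),(62.5,s*18+4,30)) for s in(-1,1)]
def render(p,parts,R,t,S=3):
    m=np.zeros((384*S,512*S),np.uint8)
    for b in parts:
        q=proj(p,b@R.T+t); h=cv2.convexHull(np.round((q+.5)*S-.5).astype(np.int32)); cv2.fillConvexPoly(m,h,1)
    return m
def fit(obs,parts,x0,free,S=3):
    """x0=[x,y,z,yaw deg]; free index list"""
    ms=[(p,cv2.resize(m.astype(np.uint8),None,fx=S,fy=S,interpolation=cv2.INTER_NEAREST)) for p,m in obs]
    def cost(v):
        x=np.array(x0,float);x[free]+=v*np.array([.01,.01,.01,10])[free]
        R=Rot.from_euler('z',x[3],degrees=True).as_matrix();c=0
        for p,m in ms:
            r=render(p,parts,R,x[:3],S); c+=1-(r&m).sum()/max(1,(r|m).sum())
        return c/len(ms)
    n=len(free);best=None
    for k in range(3):
        v0=np.zeros(n) if best is None else best.x
        s=np.vstack([v0]+[v0+np.eye(n)[i]*(1.,.4,.2)[k] for i in range(n)])
        best=minimize(cost,v0,method='Nelder-Mead',options=dict(initial_simplex=s,xatol=1e-3,fatol=1e-5))
    x=np.array(x0,float);x[free]+=best.x*np.array([.01,.01,.01,10])[free]
    return x,1-best.fun
E
python3 - <<'E'
from h import *
obs=[]
for n in("wrist","top"):
    p,im=snap(n)
    r=bot.trace(n,"red_tray_mid"); print(n,[(round(q["score"],2),np.round(q["xy"]),q["mask"].sum()) for q in r[:3]])
    if r: obs.append((p,r[0]["mask"])); 
    o=im.copy(); o[r[0]["mask"]]=[0,255,0]; cv2.imwrite(f"pics/m_{n}.png",o[:,:,::-1])
x0=[.43,-.283,.018,-20]
print(fit(obs[:1],TRAY,x0,[0,1,3]))
print(fit(obs[1:],TRAY,x0,[0,1,3]))
print(fit(obs,TRAY,x0,[0,1,2,3]))
E
```

```text
wrist [(0.84, array([224., 208.]), np.int64(3492)), (0.26, array([279., 343.]), np.int64(2669))]
top [(0.86, array([331., 236.]), np.int64(612))]
(array([  0.41534923,  -0.27263525,   0.018     , -16.53337666]), np.float64(0.9758380019404713))
(array([  0.41700071,  -0.27410455,   0.018     , -17.56053526]), np.float64(0.8836310960888459))
(array([ 4.17058947e-01, -2.73335791e-01,  1.52434040e-02, -1.66244113e+01]), np.float64(0.9252165410041309))
```

View pics/m_wrist.png

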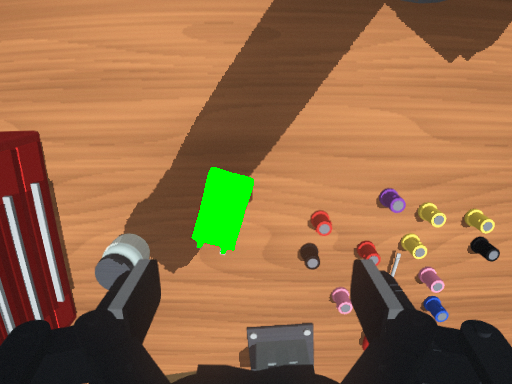

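```bash
python3 -m jog '[{"rotation":[0,0,0],"travel":[40,20,20],"jaw":1},{"rotation":[0,0,0],"travel":[40,20,20],"jaw":1},{"rotation":[0,0,0],"travel":[40,20,5],"jaw":1},{"rotation":[0,0,0],"travel":[30,20,0],"jaw":1},{"rotation":[0,0,0],"travel":[0,0,0],"jaw":1},{"rotation":[0,0,0],"travel":[0,0,0],"jaw":1}]'
python3 - <<'E'
from h import *
p,im=snap("wrist","b2"); np.save("b2.npy",im); import pickle
pickle.dump(p,open("b2.pkl","wb"))
for th in ["yellow_post_slots","yellow_post","red_post"]:
    for r in bot.trace("wrist",th)[:3]: print(th,r["xy"],r["score"],r["mask"].sum())
E
```

```text
time: 4.53
ee_pos: [0.47, -0.144, 0.4001]
tcp_rot: [-90.0, 0.0, 90.0]
wrist_force: [-0.6, -0.1, 0.7]
opening: 0.0852
yellow_post_slots [233.1, 285.5] 0.59 6656
yellow_post [229.8, 288.8] 0.68 6643
red_post [421.6, 284.3] 0.74 2794
```

View pics/b2.png

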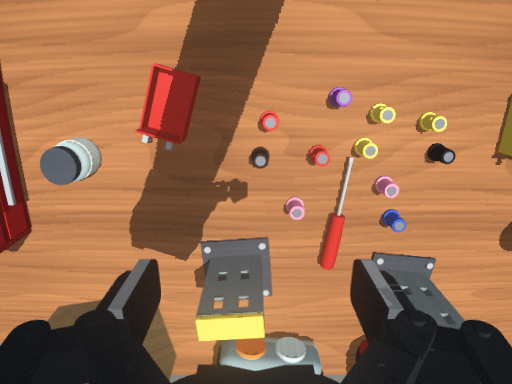

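```bash
cat >> h.py <<'E'
POST=[box((0,-45,0),(6,45,168)),box((0,-45,168),(36,45,178)),box((-30,-60,0),(90,60,8))]
def slots():
    o=[]
    for s in(-1,1): o.append(np.array([[0,s*18-7,130],[0,s*18+7,130],[0,s*18+7,155],[0,s*18-7,155]])/1000)
    return o
E
python3 - <<'E'
from h import *
p,im=snap("wrist")
r=bot.trace("wrist","yellow_post")[0]
pt,_=snap("top"); rt=bot.trace("top","yellow_post")[0]
ps,_=snap("scene"); rs=bot.trace("scene","yellow_post")[0]
for obs in ([(p,r["mask"])],[(pt,rt["mask"])],[(ps,rs["mask"])],[(p,r["mask"]),(pt,rt["mask"]),(ps,rs["mask"])]):
    x,i=fit(obs,POST,[.69,-.165,0,0],[0,1,3]); print(x,i)
    if obs[0][0] is p and len(obs)==1: xw=x
R=Rot.from_euler('z',xw[3],degrees=True).as_matrix()
big=cv2.resize(im,None,fx=6,fy=6,interpolation=cv2.INTER_CUBIC)
for s in slots()+[POST[0][:4]]:
    q=((proj(p,s@R.T+xw[:3])+.5)*6-.5).astype(np.int32); cv2.polylines(big,[q],True,(0,255,0),1)
cv2.imwrite("pics/c2.png",big[1400:2000,1150:1700,::-1])
E
```

```text
[ 0.67922588 -0.17779194  0.          3.63676322] 0.9480275719232387
[ 0.67905464 -0.17933679  0.          3.74317433] 0.9586431615005431
[ 0.68148998 -0.18002993  0.          7.68092399] 0.8766273517528466
[ 0.67957325 -0.17800291  0.          3.5772157 ] 0.921550355025535
```

View pics/c2.png

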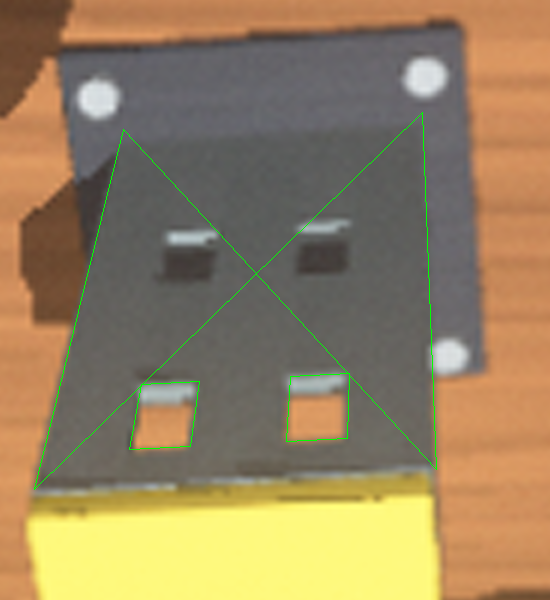

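The fitted outlines sit on the yellow post's upper slots. Next I'll measure the red post.

```bash
python3 -m jog '[{"rotation":[0,0,0],"travel":[10,60,0],"jaw":1},{"rotation":[0,0,0],"travel":[10,60,0],"jaw":1},{"rotation":[0,0,0],"travel":[10,60,0],"jaw":1},{"rotation":[0,0,0],"travel":[0,60,0],"jaw":1},{"rotation":[0,0,0],"travel":[0,0,0],"jaw":1},{"rotation":[0,0,0],"travel":[0,0,0],"jaw":1}]'
python3 - <<'E'
from h import *
p,im=snap("wrist","b3")
r=bot.trace("wrist","red_post")[0]; print(r["score"],r["xy"])
y=bot.trace("wrist","yellow_tray_mid"); print([(q["score"],q["xy"]) for q in y])
pt,_=snap("top"); rt=bot.trace("top","red_post")[0]; print(rt["xy"],rt["score"])
yt=bot.trace("top","yellow_tray_mid")
for obs in ([(p,r["mask"])],[(pt,rt["mask"])]):
    x,i=fit(obs,POST,[.71,.10,0,0],[0,1,3]); print(x,i)
    if obs[0][0] is p and len(obs)==1: xw=x
if y: print("tray w",fit([(p,y[0]["mask"])],TRAY,[.43,.30,.018,0],[0,1,3]))
if yt: print("tray t",fit([(pt,yt[0]["mask"])],TRAY,[.43,.30,.018,0],[0,1,3]))
R=Rot.from_euler('z',xw[3],degrees=True).as_matrix()
big=cv2.resize(im,None,fx=6,fy=6,interpolation=cv2.INTER_CUBIC)
for s in slots()+[POST[0][:4]]:
    q=((proj(p,s@R.T+xw[:3])+.5)*6-.5).astype(np.int32); cv2.polylines(big,[q],True,(0,255,0),1)
    print(q.mean(0))
c=q.mean(0).astype(int)
cv2.imwrite("pics/c3.png",big[c[1]-300:c[1]+300,c[0]-300:c[0]+300,::-1])
E
```

```text
time: 5.78
ee_pos: [0.5003, 0.096, 0.4001]
tcp_rot: [-90.0, 0.0, 90.1]
wrist_force: [-0.6, 0.3, -0.5]
opening: 0.0853
0.77 [272.0, 287.8]
[(0.77, [394.0, 103.1]), (0.35, [195.6, 215.2])]
[212.0, 146.3] 0.68
[ 0.71188621  0.12413706  0.         -5.74674659] 0.9508400847361698
[ 0.71364229  0.12511452  0.         -3.43970456] 0.9162724270284746
tray w (array([ 0.44362758,  0.30537079,  0.018     , -4.67936813]), np.float64(0.9730201693879333))
tray t (array([0.43 , 0.3  , 0.018, 0.   ]), np.float64(0.0))
[1575.75 1815.  ]
[1728.25 1827.  ]
[1641.5 1708.5]
```

View pics/b3.png

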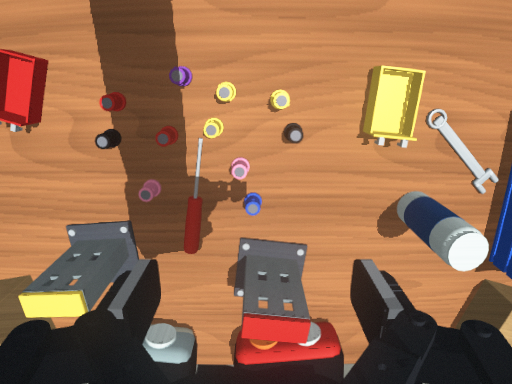

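View pics/c3.png

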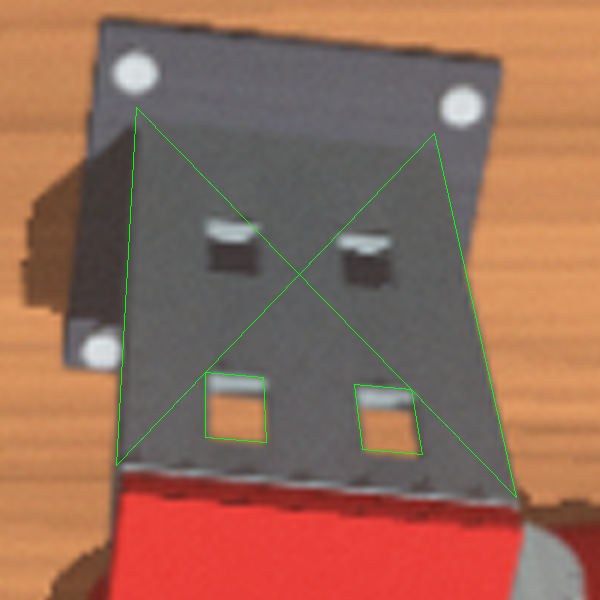

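Red post: (0.712, 0.124), yaw -5.7°. Yellow post: (0.679, -0.178), yaw 3.6°. Red tray: (0.4155, -0.273), yaw -16.6°. Yellow tray: (0.4435, 0.305), yaw -4.7°. I'll fetch the red tray first.

```bash
python3 -m jog '[{"rotation":[0,0,-8],"travel":[-15,-58,0],"jaw":1},{"rotation":[0,0,-8.6],"travel":[-15,-58,0],"jaw":1},{"rotation":[0,0,0],"travel":[-15,-58,0],"jaw":1},{"rotation":[0,0,0],"travel":[-15,-58,0],"jaw":1},{"rotation":[0,0,0],"travel":[-15,-58,0],"jaw":1},{"rotation":[0,0,0],"travel":[-14,-58,0],"jaw":1},{"rotation":[0,0,0],"travel":[0,-19,-50],"jaw":1},{"rotation":[0,0,0],"travel":[0,0,-60],"jaw":1}]';python3 -m jog '[{"rotation":[0,0,0],"travel":[0,0,-60],"jaw":1},{"rotation":[0,0,0],"travel":[0,0,-50],"jaw":1},{"rotation":[0,0,0],"travel":[0,0,-30],"jaw":1},{"rotation":[0,0,0],"travel":[0,0,0],"jaw":1},{"rotation":[0,0,0],"travel":[0,0,0],"jaw":1}]'
python3 - <<'E'
from h import *
p,im=snap("wrist","b4")
r=bot.trace("wrist","red_tray_mid")[0]; print(r["score"],r["xy"])
E
```

```text
time: 7.08
ee_pos: [0.4109, -0.2734, 0.2891]
tcp_rot: [-90.1, 0.0, 73.2]
wrist_force: [0.6, -1.3, 0.0]
opening: 0.0853
time: 7.7
ee_pos: [0.4116, -0.2715, 0.1518]
tcp_rot: [-90.1, 0.0, 73.4]
wrist_force: [-0.4, 0.1, 1.3]
opening: 0.0852
0.66 [255.2, 191.1]
```

View pics/b4.png

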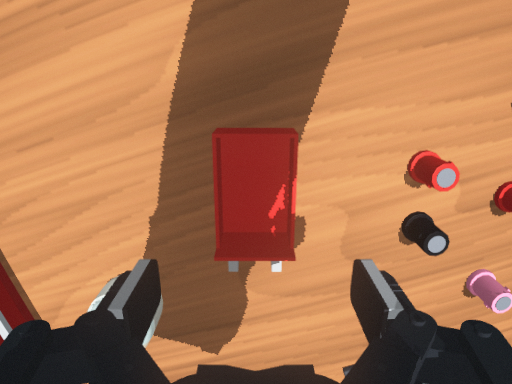

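The tray is centred between the fingers (column 255) and square to them. I'll refit it once and then descend.

```bash
python3 - <<'E'
from h import *
p,im=snap("wrist"); r=bot.trace("wrist","red_tray_mid")[0]
print(fit([(p,r["mask"])],TRAY,[.416,-.273,.018,-16],[0,1,3]))
E
python3 -m jog '[{"rotation":[0,0,0],"travel":[0,0,-50],"jaw":1},{"rotation":[0,0,0],"travel":[0,0,-50],"jaw":1},{"rotation":[0,0,0],"travel":[0,0,-30],"jaw":1},{"rotation":[0,0,0],"travel":[0,0,-20],"jaw":1},{"rotation":[0,0,0],"travel":[0,0,0],"jaw":1},{"rotation":[0,0,0],"travel":[0,0,0],"jaw":1}]'
```

```text
(array([  0.41572558,  -0.27322693,   0.018     , -16.77342396]), np.float64(0.9795696927633701))
time: 8.65
ee_pos: [0.412, -0.2714, 0.0014]
tcp_rot: [-90.1, 0.0, 73.4]
wrist_force: [0.3, 0.1, -0.5]
opening: 0.0852
```

```bash
python3 -m jog '[{"rotation":[0,0,0],"travel":[0,0,0],"jaw":-0.2},{"rotation":[0,0,0],"travel":[0,0,0],"jaw":-0.2},{"rotation":[0,0,0],"travel":[0,0,0],"jaw":-0.2},{"rotation":[0,0,0],"travel":[0,0,0],"jaw":-0.2}]' 60; python3 -m jog '[{"rotation":[0,0,0],"travel":[0,0,10],"jaw":-0.2},{"rotation":[0,0,0],"travel":[0,0,30],"jaw":-0.2},{"rotation":[0,0,0],"travel":[0,0,50],"jaw":-0.2},{"rotation":[0,0,0],"travel":[0,0,50],"jaw":-0.2},{"rotation":[0,0,0],"travel":[0,0,40],"jaw":-0.2},{"rotation":[0,0,0],"travel":[0,0,0],"jaw":-0.2},{"rotation":[0,0,0],"travel":[0,0,0],"jaw":-0.2}]'
python3 - <<'E'
from h import *
p,im=snap("wrist","b5"); r=bot.trace("wrist","red_tray_mid")[0]
o=bot.get_obs(); e=o["ee_pos"]
print(fit([(p,r["mask"])],TRAY,[.416,-.273,e[2]+.018,-16],[0,1,3]), fit([(p,r["mask"])],TRAY,[.416,-.273,e[2]+.018,-16],[0,1,2,3]),e,o["tcp_rot"])
E
```

```text
time: 9.15
ee_pos: [0.4121, -0.2714, 0.0016]
tcp_rot: [-90.1, 0.0, 73.4]
wrist_force: [-0.2, 0.9, 6.0]
opening: 0.0651
time: 10.02
ee_pos: [0.4111, -0.2708, 0.1797]
tcp_rot: [-90.0, -0.0, 73.4]
wrist_force: [0.1, -0.1, -1.6]
opening: 0.065
(array([  0.41505781,  -0.27206841,   0.19678566, -16.64602002]), np.float64(0.919642065831999)) (array([  0.41538008,  -0.27225374,   0.19555228, -16.70177371]), np.float64(0.9229540668831864)) [ 0.41076827 -0.27056775  0.17878566] [-8.98804893e+01 -3.65665978e-02  7.34378566e+01]
```

View pics/b5.png

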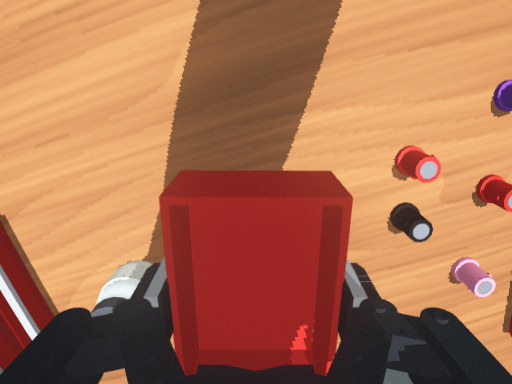

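The tray is held squarely at 65 mm opening. I'll carry it to a standoff in front of the red post.

```bash
python3 -m jog '[{"rotation":[0,0,5],"travel":[15,50,10],"jaw":-0.2},{"rotation":[0,0,5.8],"travel":[15,50,0],"jaw":-0.2},{"rotation":[0,0,0],"travel":[15,50,0],"jaw":-0.2},{"rotation":[0,0,0],"travel":[15,50,0],"jaw":-0.2},{"rotation":[0,0,0],"travel":[20,50,0],"jaw":-0.2},{"rotation":[0,0,0],"travel":[20,50,0],"jaw":-0.2},{"rotation":[0,0,0],"travel":[20,50,0],"jaw":-0.2},{"rotation":[0,0,0],"travel":[20,50,0],"jaw":-0.2}]'; python3 -m jog '[{"rotation":[0,0,0],"travel":[20,4,-20],"jaw":-0.2},{"rotation":[0,0,0],"travel":[20,0,-30],"jaw":-0.2},{"rotation":[0,0,0],"travel":[20,0,-30],"jaw":-0.2},{"rotation":[0,0,0],"travel":[0,0,0],"jaw":-0.2},{"rotation":[0,0,0],"travel":[0,0,0],"jaw":-0.2},{"rotation":[0,0,0],"travel":[0,0,0],"jaw":-0.2}]'
python3 - <<'E'
from h import *
snap("scene","b6");o=bot.get_obs();print(o["ee_pos"],o["tcp_rot"],o["q"],o["opening"])
snap("wrist","b6w")
E
```

```text
time: 11.12
ee_pos: [0.5512, 0.1308, 0.1888]
tcp_rot: [-89.9, 0.0, 84.2]
wrist_force: [0.9, -0.1, -2.1]
opening: 0.0647
time: 11.88
ee_pos: [0.6113, 0.1332, 0.1115]
tcp_rot: [-90.1, -0.0, 84.2]
wrist_force: [-0.2, 0.1, -1.2]
opening: 0.0653
[0.61137732 0.13315481 0.11151   ] [-9.00994803e+01 -3.38629334e-02  8.42405461e+01] [1.22862193e+01 1.45457544e+01 7.71889552e+00 8.30680644e+01
 1.38065616e-03 1.80457038e+01] 0.06536269337475593
```

View pics/b6.png

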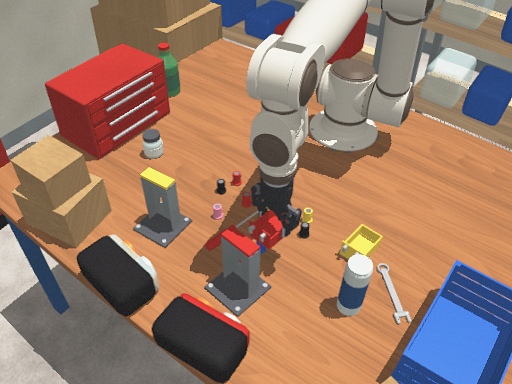

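View pics/b6w.png

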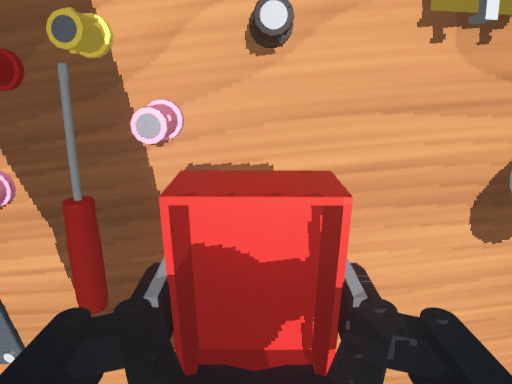

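```bash
python3 -m jog '[{"rotation":[0,0,0],"travel":[0,1,-6.5],"jaw":-0.2},{"rotation":[0,0,0],"travel":[15,-1.5,0],"jaw":-0.2},{"rotation":[0,0,0],"travel":[14,-1.5,0],"jaw":-0.2},{"rotation":[0,0,0],"travel":[0,0,0],"jaw":-0.2},{"rotation":[0,0,0],"travel":[0,0,0],"jaw":-0.2}]'; python3 -m jog '[{"rotation":[0,0,0],"travel":[4,-0.4,0],"jaw":-0.2},{"rotation":[0,0,0],"travel":[4,-0.4,0],"jaw":-0.2},{"rotation":[0,0,0],"travel":[0,0,0],"jaw":-0.2},{"rotation":[0,0,0],"travel":[0,0,0],"jaw":-0.2}]'
```

```text
time: 12.6
ee_pos: [0.6398, 0.1311, 0.1034]
tcp_rot: [-90.0, 0.0, 84.2]
wrist_force: [0.9, 0.4, -1.3]
opening: 0.0653
time: 13.1
ee_pos: [0.6482, 0.1303, 0.1035]
tcp_rot: [-90.0, 0.0, 84.2]
wrist_force: [0.7, 0.0, -0.8]
opening: 0.0649
```

```bash
python3 -m jog '[{"rotation":[0,0,0],"travel":[0,0,1.5],"jaw":-0.2},{"rotation":[0,0,0],"travel":[4,-0.4,0],"jaw":-0.2},{"rotation":[0,0,0],"travel":[3,-0.3,0],"jaw":-0.2},{"rotation":[0,0,0],"travel":[0,0,0],"jaw":-0.2},{"rotation":[0,0,0],"travel":[0,0,0],"jaw":-0.2}]'; python3 -m jog '[{"rotation":[0,0,0],"travel":[1.5,-0.1,0],"jaw":-0.2},{"rotation":[0,0,0],"travel":[1.5,-0.1,0],"jaw":-0.2},{"rotation":[0,0,0],"travel":[0,0,0],"jaw":-0.2},{"rotation":[0,0,0],"travel":[0,0,0],"jaw":-0.2}]'
```

```text
time: 13.72
ee_pos: [0.6553, 0.1296, 0.105]
tcp_rot: [-90.0, 0.0, 84.2]
wrist_force: [0.3, 0.7, -0.7]
opening: 0.0648
time: 14.22
ee_pos: [0.6581, 0.1294, 0.105]
tcp_rot: [-90.0, 0.0, 84.2]
wrist_force: [-1.1, -0.3, -1.9]
opening: 0.0648
```

```bash
python3 -m jog '[{"rotation":[0,0,0],"travel":[1,-0.1,0],"jaw":-0.2},{"rotation":[0,0,0],"travel":[0,0,0],"jaw":-0.2}]'; python3 -m jog '[{"rotation":[0,0,0],"travel":[1,-0.1,0],"jaw":-0.2},{"rotation":[0,0,0],"travel":[0,0,0],"jaw":-0.2}]'
```

```text
time: 14.48
ee_pos: [0.6582, 0.1294, 0.1049]
tcp_rot: [-89.9, 0.0, 84.2]
wrist_force: [-8.0, 0.5, -1.3]
opening: 0.0648
time: 14.72
ee_pos: [0.6582, 0.1294, 0.1049]
tcp_rot: [-89.8, 0.0, 84.2]
wrist_force: [-13.8, 1.5, 1.9]
opening: 0.0651
```

The back face touched the plate at TCP x=0.658 (predicted 0.6574). I'll ease off about 2 mm and go down.

```bash
python3 -m jog '[{"rotation":[0,0,0],"travel":[-2.3,0.2,0],"jaw":-0.2},{"rotation":[0,0,0],"travel":[0,0,-4],"jaw":-0.2},{"rotation":[0,0,0],"travel":[0,0,-4],"jaw":-0.2},{"rotation":[0,0,0],"travel":[0,0,-2],"jaw":-0.2},{"rotation":[0,0,0],"travel":[0,0,0],"jaw":-0.2},{"rotation":[0,0,0],"travel":[0,0,0],"jaw":-0.2}]'; python3 -m jog '[{"rotation":[0,0,0],"travel":[0,0,-2],"jaw":-0.2},{"rotation":[0,0,0],"travel":[0,0,-1],"jaw":-0.2},{"rotation":[0,0,0],"travel":[0,0,0],"jaw":-0.2},{"rotation":[0,0,0],"travel":[0,0,0],"jaw":-0.2}]'
```

```text
time: 15.48
ee_pos: [0.6581, 0.1294, 0.0952]
tcp_rot: [-90.0, -0.0, 84.2]
wrist_force: [0.2, 0.5, -1.7]
opening: 0.0652
time: 15.98
ee_pos: [0.658, 0.1294, 0.0921]
tcp_rot: [-90.0, 0.0, 84.2]
wrist_force: [0.4, -0.6, -1.7]
opening: 0.0652
```

```bash
python3 -m jog '[{"rotation":[0,0,0],"travel":[0,0,-1],"jaw":-0.2},{"rotation":[0,0,0],"travel":[0,0,0],"jaw":-0.2},{"rotation":[0,0,0],"travel":[0,0,0],"jaw":-0.2}]'; python3 -m jog '[{"rotation":[0,0,0],"travel":[0,0,-1],"jaw":-0.2},{"rotation":[0,0,0],"travel":[0,0,-1],"jaw":-0.2},{"rotation":[0,0,0],"travel":[0,0,0],"jaw":-0.2},{"rotation":[0,0,0],"travel":[0,0,0],"jaw":-0.2}]'
```

```text
time: 16.35
ee_pos: [0.6582, 0.1294, 0.0915]
tcp_rot: [-90.0, -0.0, 84.2]
wrist_force: [-0.4, -0.1, 2.8]
opening: 0.0652
time: 16.85
ee_pos: [0.6583, 0.1294, 0.0912]
tcp_rot: [-90.1, -0.0, 84.2]
wrist_force: [-6.0, -0.5, 12.6]
opening: 0.065
```

It stopped at z=0.0913 (predicted 0.0916) with 12 N, so it is seated. Release and retreat upward.

```bash
python3 -m jog '[{"rotation":[0,0,0],"travel":[0,0,1],"jaw":-0.2},{"rotation":[0,0,0],"travel":[0,0,0],"jaw":0.8},{"rotation":[0,0,0],"travel":[0,0,0],"jaw":1},{"rotation":[0,0,0],"travel":[0,0,0],"jaw":1},{"rotation":[0,0,0],"travel":[0,0,0],"jaw":1}]'; python3 -m jog '[{"rotation":[0,0,0],"travel":[0,0,20],"jaw":1},{"rotation":[0,0,0],"travel":[0,0,40],"jaw":1},{"rotation":[0,0,0],"travel":[-20,0,60],"jaw":1},{"rotation":[0,0,0],"travel":[-40,0,40],"jaw":1},{"rotation":[0,0,0],"travel":[-40,0,40],"jaw":1},{"rotation":[0,0,0],"travel":[-40,0,40],"jaw":1},{"rotation":[0,0,0],"travel":[-20,0,40],"jaw":1},{"rotation":[0,0,0],"travel":[0,0,0],"jaw":1}]'
python3 - <<'E'
from h import *
p,im=snap("wrist","b7"); r=bot.trace("wrist","red_tray_mid")
print([(q["score"],q["xy"]) for q in r[:3]])
x0=[.6619,.129,.108,-5.7]
print(fit([(p,r[0]["mask"])],TRAY,x0,[0,1,2,3]))
big=cv2.resize(im,None,fx=2,fy=2,interpolation=cv2.INTER_CUBIC)
cv2.imwrite("pics/b7b.png",big[200:768,100:900,::-1])
E
```

```text
time: 17.48
ee_pos: [0.6579, 0.1294, 0.0898]
tcp_rot: [-90.0, 0.0, 84.2]
wrist_force: [-0.8, 0.2, 0.0]
opening: 0.0856
time: 18.48
ee_pos: [0.4976, 0.1295, 0.3735]
tcp_rot: [-90.4, -0.1, 84.3]
wrist_force: [0.2, 0.2, 0.2]
opening: 0.0854
[(0.94, [268.2, 271.6]), (0.65, [251.5, 101.9])]
(array([ 0.66114164,  0.12988439,  0.10444906, -6.48217486]), np.float64(0.9777312573596755))
```

View pics/b7b.png

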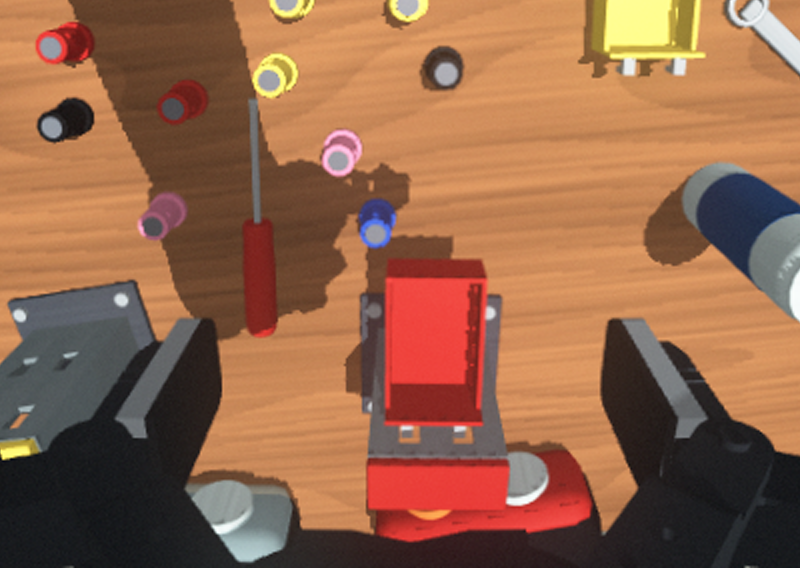

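The red tray hangs flush, with both tabs through the upper slots. I'll move over the yellow tray.

```bash
python3 -m jog '[{"rotation":[0,0,1],"travel":[-19,58,0],"jaw":1},{"rotation":[0,0,0],"travel":[-19,58,-40],"jaw":1},{"rotation":[0,0,0],"travel":[-19,40,-60],"jaw":1},{"rotation":[0,0,0],"travel":[0,20,-60],"jaw":1},{"rotation":[0,0,0],"travel":[0,0,-60],"jaw":1},{"rotation":[0,0,0],"travel":[0,0,0],"jaw":1},{"rotation":[0,0,0],"travel":[0,0,0],"jaw":1}]'
python3 - <<'E'
from h import *
p,im=snap("wrist","b8"); r=bot.trace("wrist","yellow_tray_mid")
print([(q["score"],q["xy"]) for q in r[:3]])
x,i=fit([(p,r[0]["mask"])],TRAY,[.4435,.305,.018,-4.7],[0,1,3]);print(x,i)
o=bot.get_obs();print(o["ee_pos"])
# finger outer footprint (|y| 33..57 at tray x -16..6) on table
R=Rot.from_euler('z',x[3],degrees=True).as_matrix()
for s in(1,-1):
    q=proj(p,np.array([[-.016,s*.043,0],[.006,s*.043,0],[.006,s*.058,0],[-.016,s*.058,0]])@R.T+[x[0],x[1],0]).astype(np.int32)
    cv2.polylines(im:=np.ascontiguousarray(im),[q],True,(0,255,0),1)
cv2.imwrite("pics/b8o.png",im[:,:,::-1])
E
```

```text
time: 19.45
ee_pos: [0.4479, 0.2905, 0.1676]
tcp_rot: [-90.1, -0.1, 85.2]
wrist_force: [-0.4, 0.0, 0.8]
opening: 0.0854
[(0.82, [271.9, 174.6])]
[ 0.44381209  0.305799    0.018      -4.64491751] 0.9678401873008303
[0.44860966 0.29098428 0.16888724]
```

View pics/b8o.png

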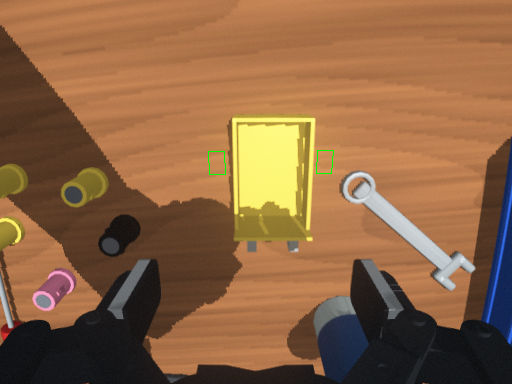

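The finger footprints clear the wrench. Descend and grip.

```bash
python3 -m jog '[{"rotation":[0,0,0.1],"travel":[-9.5,15.3,-50],"jaw":1},{"rotation":[0,0,0],"travel":[0,0,-50],"jaw":1},{"rotation":[0,0,0],"travel":[0,0,-40],"jaw":1},{"rotation":[0,0,0],"travel":[0,0,-26],"jaw":1},{"rotation":[0,0,0],"travel":[0,0,0],"jaw":1},{"rotation":[0,0,0],"travel":[0,0,0],"jaw":1}]'; python3 -c "
from workcell import bot
o=bot.get_obs();print(o['ee_pos'],o['tcp_rot'])"
```

```text
time: 20.3
ee_pos: [0.4391, 0.3065, 0.0022]
tcp_rot: [-90.2, -0.1, 85.3]
wrist_force: [0.4, 0.7, 0.5]
opening: 0.0856
[0.43911331 0.30651777 0.00216986] [-90.15689387  -0.12803425  85.31790312]
```

```bash
python3 -m jog '[{"rotation":[0,0,0],"travel":[0,0,0],"jaw":-0.2},{"rotation":[0,0,0],"travel":[0,0,0],"jaw":-0.2},{"rotation":[0,0,0],"travel":[0,0,0],"jaw":-0.2},{"rotation":[0,0,0],"travel":[0,0,0],"jaw":-0.2}]' 60; python3 -m jog '[{"rotation":[0,0,0],"travel":[0,0,10],"jaw":-0.2},{"rotation":[0,0,0],"travel":[0,0,30],"jaw":-0.2},{"rotation":[0,0,0],"travel":[0,0,50],"jaw":-0.2},{"rotation":[0,0,0],"travel":[0,0,50],"jaw":-0.2},{"rotation":[0,0,0],"travel":[0,0,40],"jaw":-0.2},{"rotation":[0,0,0],"travel":[0,0,0],"jaw":-0.2},{"rotation":[0,0,0],"travel":[0,0,0],"jaw":-0.2}]'
python3 - <<'E'
from h import *
p,im=snap("wrist","b9"); r=bot.trace("wrist","yellow_tray_mid")[0]
o=bot.get_obs(); e=o["ee_pos"]
x,i=fit([(p,r["mask"])],TRAY,[.4435,.3058,e[2]+.016,-4.7],[0,1,3]);print(x,i,e,o["tcp_rot"])
a=np.radians(o["tcp_rot"][2]-90); d=x[:2]-e[:2]; print(d@[np.cos(a),np.sin(a)],d@[-np.sin(a),np.cos(a)])
E
```

```text
time: 20.8
ee_pos: [0.4387, 0.3064, 0.0017]
tcp_rot: [-90.2, -0.1, 85.3]
wrist_force: [0.0, 0.7, 7.2]
opening: 0.0654
time: 21.68
ee_pos: [0.4373, 0.3055, 0.1791]
tcp_rot: [-90.0, 0.0, 85.3]
wrist_force: [0.3, 0.8, -2.2]
opening: 0.0652
[ 0.44244629  0.30502642  0.19418626 -4.58473089] 0.9218132136000048 [0.43699024 0.30529551 0.17818626] [-8.98986259e+01  7.95789672e-02  8.53354409e+01]
0.005459866745308585 0.0001755047219707096
```

View pics/b9.png

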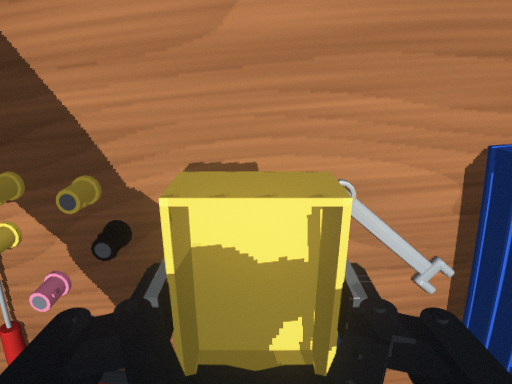

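```bash
python3 -m jog '[{"rotation":[0,0,0],"travel":[0,-50,15],"jaw":-0.2},{"rotation":[0,0,0],"travel":[0,-55,0],"jaw":-0.2},{"rotation":[0,0,0],"travel":[0,-55,0],"jaw":-0.2},{"rotation":[0,0,0],"travel":[0,-55,0],"jaw":-0.2},{"rotation":[0,0,4],"travel":[10,-55,0],"jaw":-0.2},{"rotation":[0,0,4.3],"travel":[20,-55,0],"jaw":-0.2},{"rotation":[0,0,0],"travel":[30,-55,0],"jaw":-0.2},{"rotation":[0,0,0],"travel":[30,-55,0],"jaw":-0.2}]'; python3 -m jog '[{"rotation":[0,0,0],"travel":[25,-54,-20],"jaw":-0.2},{"rotation":[0,0,0],"travel":[25,0,-30],"jaw":-0.2},{"rotation":[0,0,0],"travel":[0,0,-30],"jaw":-0.2},{"rotation":[0,0,0],"travel":[0,0,0],"jaw":-0.2},{"rotation":[0,0,0],"travel":[0,0,0],"jaw":-0.2},{"rotation":[0,0,0],"travel":[0,0,0],"jaw":-0.2}]'
python3 - <<'E'
from h import *
p,im=snap("scene","b10")
E
```

```text
time: 22.78
ee_pos: [0.5275, -0.131, 0.1935]
tcp_rot: [-89.9, -0.0, 93.6]
wrist_force: [0.8, 1.4, -1.8]
opening: 0.0652
time: 23.52
ee_pos: [0.5777, -0.1829, 0.1163]
tcp_rot: [-90.1, 0.0, 93.6]
wrist_force: [-0.4, -0.7, -1.5]
opening: 0.0653
```

View pics/b10.png

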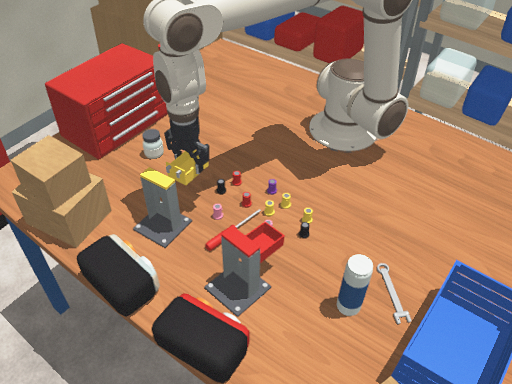

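```bash
python3 -m jog '[{"rotation":[0,0,0],"travel":[0,-1.5,-11],"jaw":-0.2},{"rotation":[0,0,0],"travel":[15,1,0],"jaw":-0.2},{"rotation":[0,0,0],"travel":[14,0.9,0],"jaw":-0.2},{"rotation":[0,0,0],"travel":[0,0,0],"jaw":-0.2},{"rotation":[0,0,0],"travel":[0,0,0],"jaw":-0.2}]'; python3 -m jog '[{"rotation":[0,0,0],"travel":[4,0.2,0],"jaw":-0.2},{"rotation":[0,0,0],"travel":[4,0.2,0],"jaw":-0.2},{"rotation":[0,0,0],"travel":[0,0,0],"jaw":-0.2},{"rotation":[0,0,0],"travel":[0,0,0],"jaw":-0.2}]'
```

```text
time: 24.2
ee_pos: [0.6058, -0.1825, 0.1033]
tcp_rot: [-90.0, -0.0, 93.6]
wrist_force: [0.6, -0.6, -2.5]
opening: 0.0655
time: 24.7
ee_pos: [0.6142, -0.1821, 0.1036]
tcp_rot: [-90.0, -0.0, 93.6]
wrist_force: [-0.0, -0.5, -2.6]
opening: 0.0652
```

```bash
python3 -m jog '[{"rotation":[0,0,0],"travel":[0,0,1.5],"jaw":-0.2},{"rotation":[0,0,0],"travel":[4,0.2,0],"jaw":-0.2},{"rotation":[0,0,0],"travel":[4,0.2,0],"jaw":-0.2},{"rotation":[0,0,0],"travel":[0,0,0],"jaw":-0.2},{"rotation":[0,0,0],"travel":[0,0,0],"jaw":-0.2}]'; python3 -m jog '[{"rotation":[0,0,0],"travel":[1.5,0.1,0],"jaw":-0.2},{"rotation":[0,0,0],"travel":[1,0.1,0],"jaw":-0.2},{"rotation":[0,0,0],"travel":[0,0,0],"jaw":-0.2},{"rotation":[0,0,0],"travel":[0,0,0],"jaw":-0.2}]'; python3 -m jog '[{"rotation":[0,0,0],"travel":[1,0,0],"jaw":-0.2},{"rotation":[0,0,0],"travel":[0,0,0],"jaw":-0.2}]'
```

```text
time: 25.32
ee_pos: [0.6223, -0.1816, 0.105]
tcp_rot: [-90.0, -0.0, 93.6]
wrist_force: [-0.6, 0.0, -1.7]
opening: 0.0651
time: 25.82
ee_pos: [0.6246, -0.1815, 0.105]
tcp_rot: [-90.0, -0.0, 93.6]
wrist_force: [-2.0, -1.1, -1.3]
opening: 0.0652
time: 26.08
ee_pos: [0.6247, -0.1815, 0.105]
tcp_rot: [-89.9, -0.0, 93.6]
wrist_force: [-7.1, -1.2, 0.0]
opening: 0.0651
```

Contact at 0.6247 (predicted 0.6244). Ease off slightly and lower.

```bash
python3 -m jog '[{"rotation":[0,0,0],"travel":[-1.5,-0.1,0],"jaw":-0.2},{"rotation":[0,0,0],"travel":[0,0,-4],"jaw":-0.2},{"rotation":[0,0,0],"travel":[0,0,-4],"jaw":-0.2},{"rotation":[0,0,0],"travel":[0,0,-4],"jaw":-0.2},{"rotation":[0,0,0],"travel":[0,0,0],"jaw":-0.2},{"rotation":[0,0,0],"travel":[0,0,0],"jaw":-0.2}]'; python3 -m jog '[{"rotation":[0,0,0],"travel":[0,0,-1],"jaw":-0.2},{"rotation":[0,0,0],"travel":[0,0,-1],"jaw":-0.2},{"rotation":[0,0,0],"travel":[0,0,0],"jaw":-0.2}]';python3 -m jog '[{"rotation":[0,0,0],"travel":[0,0,-1.2],"jaw":-0.2},{"rotation":[0,0,0],"travel":[0,0,0],"jaw":-0.2},{"rotation":[0,0,0],"travel":[0,0,0],"jaw":-0.2}]'
```

```text
time: 26.82
ee_pos: [0.6243, -0.1815, 0.0931]
tcp_rot: [-90.0, -0.0, 93.6]
wrist_force: [0.6, -0.2, -2.2]
opening: 0.0652
time: 27.2
ee_pos: [0.6245, -0.1816, 0.0917]
tcp_rot: [-90.0, 0.0, 93.6]
wrist_force: [-0.2, -0.2, 2.0]
opening: 0.0651
time: 27.58
ee_pos: [0.6246, -0.1816, 0.0913]
tcp_rot: [-90.1, 0.0, 93.6]
wrist_force: [-4.2, 0.2, 7.4]
opening: 0.0651
```

Seated. Release, retreat and check.

```bash
python3 -m jog '[{"rotation":[0,0,0],"travel":[0,0,1],"jaw":-0.2},{"rotation":[0,0,0],"travel":[0,0,0],"jaw":0.8},{"rotation":[0,0,0],"travel":[0,0,0],"jaw":1},{"rotation":[0,0,0],"travel":[0,0,0],"jaw":1},{"rotation":[0,0,0],"travel":[0,0,0],"jaw":1}]'; python3 -m jog '[{"rotation":[0,0,0],"travel":[0,0,20],"jaw":1},{"rotation":[0,0,0],"travel":[0,0,40],"jaw":1},{"rotation":[0,0,-3.6],"travel":[-20,10,55],"jaw":1},{"rotation":[0,0,0],"travel":[-40,30,40],"jaw":1},{"rotation":[0,0,0],"travel":[-40,30,40],"jaw":1},{"rotation":[0,0,0],"travel":[-40,30,40],"jaw":1},{"rotation":[0,0,0],"travel":[-20,20,40],"jaw":1},{"rotation":[0,0,0],"travel":[0,0,0],"jaw":1}]'
cat >> h.py <<'E'
CH=lambda n=24:[np.array([[r*np.cos(a),r*np.sin(a),z] for z in zz for a in np.linspace(0,2*np.pi,n,endpoint=False)])/1000 for r,zz in ((15,(-20,-13)),(12,(-20,20)))]
def bulbs(p,im,cls,cam,thr=.25):
    hsv=cv2.cvtColor(im,cv2.COLOR_RGB2HSV); out=[]
    for r in bot.trace(cam,cls):
        if r["score"]<thr: continue
        m=r["mask"]; 
        h,s,v=[np.median(hsv[...,k][m]) for k in range(3)]
        X=atz(p,[r["xy"]],.02)[0]
        try: x,i=fit([(p,m)],CH(),[X[0],X[1],.02,0],[0,1])
        except Exception as e: x,i=X,0
        out.append((r["score"],np.round(r["xy"]),(h,s,v),np.round(x[:2],4),round(i,3)))
    return out
E
python3 - <<'E'
from h import *
p,im=snap("wrist","b11")
for th,x0 in (("yellow_tray_mid",[.629,-.181,.108,3.6]),("red_tray_mid",[.6619,.129,.108,-5.7])):
    r=bot.trace("wrist",th); print(th,[(q["score"],q["xy"]) for q in r[:3]])
    if r: print(fit([(p,r[0]["mask"])],TRAY,x0,[0,1,2,3]))
for c in("red_1_mid","yellow_1_mid","black_1_mid"):
    for b in bulbs(p,im,c,"wrist"): print(c,b)
E
```

```text
time: 28.2
ee_pos: [0.6242, -0.1816, 0.0908]
tcp_rot: [-90.0, -0.0, 93.6]
wrist_force: [-1.0, -0.0, -0.3]
opening: 0.0854
time: 29.2
ee_pos: [0.4665, -0.0628, 0.367]
tcp_rot: [-90.4, 0.0, 90.1]
wrist_force: [1.1, -0.3, -0.1]
opening: 0.0854
yellow_tray_mid [(0.93, [174.6, 266.4]), (0.19, [297.6, 154.0])]
(array([ 0.62796565, -0.1813691 ,  0.10421782,  3.24863485]), np.float64(0.796461656002292))
red_tray_mid [(0.68, [402.5, 268.2])]
(array([ 0.76821288,  0.25744348, -0.13861718, 51.53983279]), np.float64(0.7347858324302743))
red_1_mid (0.78, array([217., 125.]), (np.float64(2.0), np.float64(180.0), np.float64(127.0)), array([ 0.4439, -0.1222]), np.float64(0.853))
red_1_mid (0.7, array([207., 162.]), (np.float64(10.0), np.float64(93.0), np.float64(57.0)), array([ 0.501 , -0.1366]), np.float64(0.921))
yellow_1_mid (0.85, array([285., 100.]), (np.float64(139.0), np.float64(111.0), np.float64(198.0)), array([ 0.4078, -0.0163]), np.float64(0.941))
yellow_1_mid (0.85, array([352., 226.]), (np.float64(117.0), np.float64(122.0), np.float64(164.0)), array([0.6078, 0.0922]), np.float64(0.883))
yellow_1_mid (0.76, array([251., 217.]), (np.float64(167.0), np.float64(81.0), np.float64(210.0)), array([ 0.5844, -0.0768]), np.float64(0.918))
yellow_1_mid (0.62, array([317., 153.]), (np.float64(27.0), np.float64(128.0), np.float64(226.0)), array([0.485 , 0.0312]), np.float64(0.942))
yellow_1_mid (0.6, array([342., 194.]), (np.float64(167.5), np.float64(79.0), np.float64(181.0)), array([0.5482, 0.0718]), np.float64(0.886))
black_1_mid (0.55, array([398., 157.]), (np.float64(11.0), np.float64(93.0), np.float64(62.0)), array([0.4927, 0.1556]), np.float64(0.897))
```

View pics/b11.png

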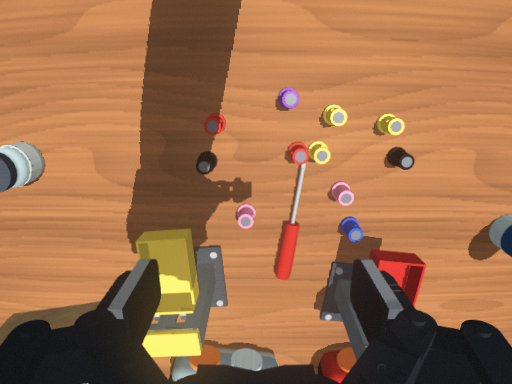

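The view shows the yellow tray hung at (165,270), its slots covered by the back wall. One red holder has been knocked to (299,153), right next to the yellow one at (319,152) and the screwdriver tip. I'll fit all the holders using colour masks.

```bash
cat >> h.py <<'E'
def colbulbs(p,im,amin=60,amax=4000,ymax=None):
    hsv=cv2.cvtColor(im,cv2.COLOR_RGB2HSV);h,s,v=[hsv[...,k].astype(int) for k in range(3)]
    res=[]
    for name,mm in (("red",((h<6)|(h>174))&(s>140)&(v>60)),("yel",(h>22)&(h<36)&(s>120)&(v>60))):
        m=cv2.morphologyEx(mm.astype(np.uint8),cv2.MORPH_CLOSE,np.ones((5,5),np.uint8))
        n,l,st,c=cv2.connectedComponentsWithStats(m)
        for i in range(1,n):
            if not amin<st[i,4]<amax: continue
            X=atz(p,[c[i]],.02)[0]
            if not(.3<X[0]<.6 and -.25<X[1]<.25): continue
            k=l==i
            k=cv2.drawContours(np.zeros(k.shape,np.uint8),cv2.findContours(k.astype(np.uint8),cv2.RETR_EXTERNAL,cv2.CHAIN_APPROX_NONE)[0],-1,1,-1)>0
            x,q=fit([(p,k)],CH(),[X[0],X[1],.02,0],[0,1])
            res.append((name,np.round(c[i]),int(k.sum()),np.round(x[:2],4),round(q,3)))
    return res
E
python3 - <<'E'
from h import *
p,im=snap("wrist")
for b in colbulbs(p,im): print(b)
pt,it=snap("top","b11t")
for b in colbulbs(pt,it,20): print("top",b)
big=cv2.resize(im[80:240,180:430],None,fx=3,fy=3,interpolation=cv2.INTER_CUBIC);cv2.imwrite("pics/b11z.png",big[:,:,::-1])
E
```

```text
('red', array([216., 125.]), 361, array([ 0.4433, -0.122 ]), np.float64(0.924))
('red', array([299., 153.]), 362, array([0.4861, 0.0012]), np.float64(0.903))
('yel', array([333., 116.]), 205, array([0.431 , 0.0518]), np.float64(0.466))
('yel', array([389., 126.]), 308, array([0.4422, 0.1342]), np.float64(0.62))
('yel', array([319., 152.]), 220, array([0.4848, 0.0319]), np.float64(0.527))
top ('red', array([248., 219.]), 55, array([0.4869, 0.0011]), np.float64(0.87))
top ('yel', array([240., 221.]), 51, array([0.484 , 0.0327]), np.float64(0.811))
top ('yel', array([233., 236.]), 21, array([0.4319, 0.0517]), np.float64(0.329))
```

View pics/b11z.png

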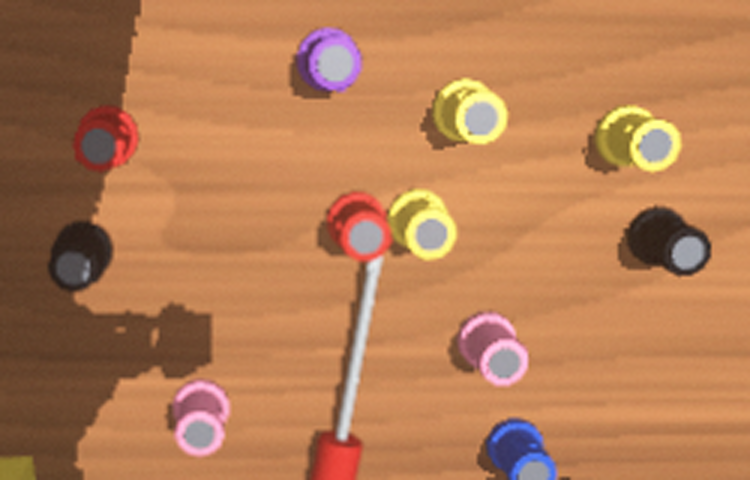

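Five coloured holders are present: R1 (0.443,-0.122), R2 (0.486,0.001), Y1 (0.4845,0.032), Y2 (0.431,0.052) and Y3 (0.442,0.134). I'll turn the jaws along world x, which clears all neighbours, and take Y1 first.

```bash
python3 -m jog '[{"rotation":[0,0,-10],"travel":[3,20,0],"jaw":0},{"rotation":[0,0,-10],"travel":[3,20,0],"jaw":-0.1},{"rotation":[0,0,-10],"travel":[3,20,0],"jaw":-0.1},{"rotation":[0,0,-10],"travel":[3,20,0],"jaw":-0.1},{"rotation":[0,0,-10],"travel":[3,15,0],"jaw":-0.1},{"rotation":[0,0,-10],"travel":[3,0,-30],"jaw":-0.1},{"rotation":[0,0,-10],"travel":[0,0,-50],"jaw":-0.1},{"rotation":[0,0,-10],"travel":[0,0,-50],"jaw":-0.1}]'; python3 -m jog '[{"rotation":[0,0,-10],"travel":[0,0,-50],"jaw":-0.1},{"rotation":[0,0,0],"travel":[0,0,-40],"jaw":-0.1},{"rotation":[0,0,0],"travel":[0,0,0],"jaw":-0.1},{"rotation":[0,0,0],"travel":[0,0,0],"jaw":-0.1}]'
python3 - <<'E'
from h import *
p,im=snap("wrist","b12")
o=bot.get_obs();print(o["ee_pos"],o["tcp_rot"],o["q"])
for b in colbulbs(p,im,200,20000): print(b)
E
```

```text
time: 30.6
ee_pos: [0.4852, 0.0312, 0.231]
tcp_rot: [-90.0, 0.0, 9.7]
wrist_force: [0.6, -0.1, -0.5]
opening: 0.0385
time: 31.1
ee_pos: [0.4857, 0.0312, 0.1446]
tcp_rot: [-90.0, -0.1, 0.0]
wrist_force: [0.2, 0.3, 0.4]
opening: 0.0384
[0.48609008 0.03127154 0.1451222 ] [-8.99915143e+01 -1.45048338e-01  3.72689231e-02] [ 3.68136519e+00 -4.64636463e+00 -9.10038990e+00  8.54006803e+01
 -7.50537069e-04  9.36440846e+01]
('red', array([256., 220.]), 920, array([0.4863, 0.0012]), np.float64(0.704))
('red', array([216., 332.]), 971, array([ 0.4442, -0.1215]), np.float64(0.786))
('yel', array([207.,  60.]), 516, array([0.4437, 0.1326]), np.float64(0.347))
('yel', array([193., 157.]), 675, array([0.4308, 0.0515]), np.float64(0.497))
('yel', array([255., 181.]), 1205, array([0.4846, 0.032 ]), np.float64(0.917))
```

View pics/b12.png

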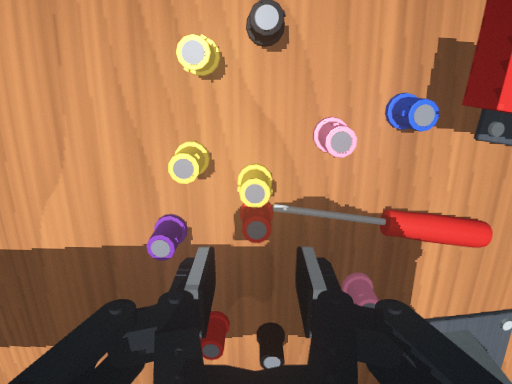

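Positions agree with the earlier view; Y1 is at (255,185), centred between the jaws. Descend to z≈0.020.

```bash
python3 -m jog '[{"rotation":[0,0,0],"travel":[-1.3,0.7,-50],"jaw":-0.1},{"rotation":[0,0,0],"travel":[0,0,-45],"jaw":-0.1},{"rotation":[0,0,0],"travel":[0,0,-28],"jaw":-0.1},{"rotation":[0,0,0],"travel":[0,0,0],"jaw":-0.1},{"rotation":[0,0,0],"travel":[0,0,0],"jaw":-0.1}]'; python3 -m jog '[{"rotation":[0,0,0],"travel":[0,0,0],"jaw":-0.6},{"rotation":[0,0,0],"travel":[0,0,0],"jaw":-0.6},{"rotation":[0,0,0],"travel":[0,0,0],"jaw":-0.6},{"rotation":[0,0,0],"travel":[0,0,20],"jaw":-0.6},{"rotation":[0,0,0],"travel":[0,0,50],"jaw":-0.6},{"rotation":[0,0,0],"travel":[0,0,60],"jaw":-0.6},{"rotation":[0,0,0],"travel":[0,0,0],"jaw":-0.6},{"rotation":[0,0,0],"travel":[0,0,0],"jaw":-0.6}]' 30
python3 - <<'E'
from h import *
p,im=snap("wrist","b13")
E
```

```text
time: 31.78
ee_pos: [0.4853, 0.0321, 0.0224]
tcp_rot: [-90.0, -0.2, 0.0]
wrist_force: [0.2, -0.0, 0.1]
opening: 0.0386
time: 32.78
ee_pos: [0.4841, 0.032, 0.1507]
tcp_rot: [-90.0, -0.1, 0.0]
wrist_force: [-0.5, 0.0, 0.3]
opening: 0.0227
```

View pics/b13.png

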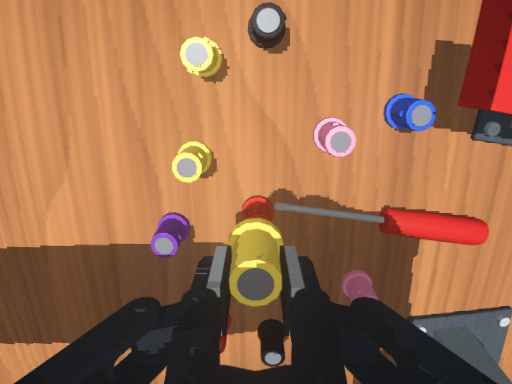

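```bash
python3 -m jog '[{"rotation":[0,0,0],"travel":[20,-40,30],"jaw":-0.6},{"rotation":[0,0,0],"travel":[25,-40,0],"jaw":-0.6},{"rotation":[0,0,0],"travel":[30,-40,0],"jaw":-0.6},{"rotation":[0,0,0],"travel":[30,-40,0],"jaw":-0.6},{"rotation":[0,0,0],"travel":[27,-40,0],"jaw":-0.6},{"rotation":[0,0,0],"travel":[0,0,0],"jaw":-0.6},{"rotation":[0,0,0],"travel":[0,0,0],"jaw":-0.6}]'
python3 - <<'E'
from h import *
p,im=snap("wrist","b14")
E
```

```text
time: 33.7
ee_pos: [0.6152, -0.1678, 0.1787]
tcp_rot: [-90.0, 0.1, 0.0]
wrist_force: [0.1, -0.1, -0.1]
opening: 0.0226
```

View pics/b14.png

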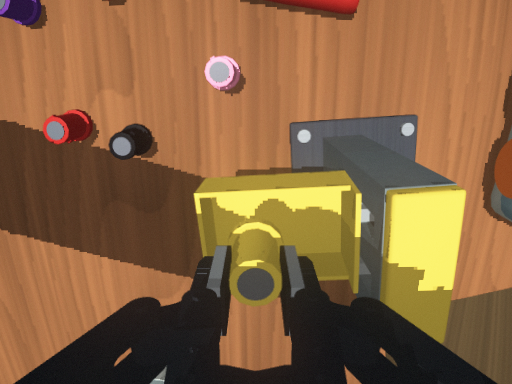

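The holder sits over the tray interior. Lower and release with a small opening.

```bash
python3 -m jog '[{"rotation":[0,0,0],"travel":[1,0,-30],"jaw":-0.6},{"rotation":[0,0,0],"travel":[0,0,-20],"jaw":-0.6},{"rotation":[0,0,0],"travel":[0,0,-7],"jaw":-0.6},{"rotation":[0,0,0],"travel":[0,0,0],"jaw":-0.6},{"rotation":[0,0,0],"travel":[0,0,0],"jaw":-0.6}]';python3 -m jog '[{"rotation":[0,0,0],"travel":[0,0,0],"jaw":-0.25},{"rotation":[0,0,0],"travel":[0,0,0],"jaw":-0.25},{"rotation":[0,0,0],"travel":[0,0,0],"jaw":-0.25},{"rotation":[0,0,0],"travel":[0,0,25],"jaw":-0.25},{"rotation":[0,0,0],"travel":[0,0,40],"jaw":-0.25},{"rotation":[0,0,0],"travel":[-30,0,20],"jaw":-0.1},{"rotation":[0,0,0],"travel":[0,0,0],"jaw":-0.1},{"rotation":[0,0,0],"travel":[0,0,0],"jaw":-0.1}]';  python3 - <<'E'
from h import *
p,im=snap("wrist","b15")
for b in colbulbs(p,im,200,20000): print(b)
E
```

```text
time: 34.38
ee_pos: [0.6172, -0.1678, 0.1243]
tcp_rot: [-90.0, -0.1, 0.1]
wrist_force: [0.8, -0.7, 0.2]
opening: 0.0226
time: 35.38
ee_pos: [0.5871, -0.168, 0.2074]
tcp_rot: [-90.0, 0.0, 0.0]
wrist_force: [-0.2, 0.4, 0.1]
opening: 0.0383
('red', array([113., 121.]), 1018, array([ 0.444 , -0.1215]), np.float64(0.925))
```

View pics/b15.png

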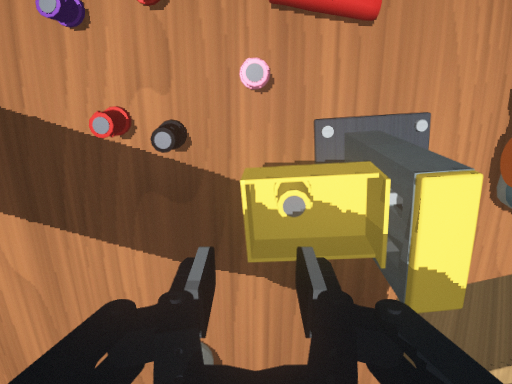

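Y1 stands in the yellow tray at (292,203). Next is R1 at (0.444,-0.1215).

```bash
python3 -m jog '[{"rotation":[0,0,0],"travel":[-48,16,0],"jaw":-0.1},{"rotation":[0,0,0],"travel":[-48,16,0],"jaw":-0.1},{"rotation":[0,0,0],"travel":[-47,14.5,-40],"jaw":-0.1},{"rotation":[0,0,0],"travel":[0,0,-50],"jaw":-0.1},{"rotation":[0,0,0],"travel":[0,0,-30],"jaw":-0.1},{"rotation":[0,0,0],"travel":[0,0,0],"jaw":-0.1},{"rotation":[0,0,0],"travel":[0,0,0],"jaw":-0.1}]'
python3 - <<'E'
from h import *
p,im=snap("wrist","b16");o=bot.get_obs();print(o["ee_pos"],o["tcp_rot"])
for b in colbulbs(p,im,200,20000): print(b)
E
```

```text
time: 36.3
ee_pos: [0.4451, -0.1218, 0.0895]
tcp_rot: [-90.0, -0.0, 0.0]
wrist_force: [0.8, 0.0, -0.3]
opening: 0.0382
[ 0.44538043 -0.12188751  0.08989353] [-9.00197134e+01 -7.56284617e-02  4.22525607e-02]
('red', array([322.,  20.]), 1363, array([0.4865, 0.0014]), np.float64(0.711))
('red', array([504.,  34.]), 508, array([ 0.6174, -0.0037]), np.float64(0.71))
('red', array([254., 206.]), 1920, array([ 0.4438, -0.1216]), np.float64(0.93))
```

View pics/b16.png

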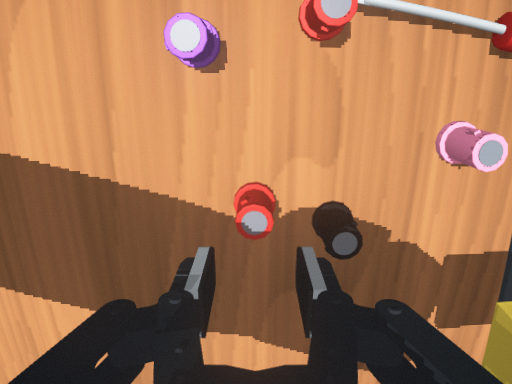

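```bash
python3 -m jog '[{"rotation":[0,0,0],"travel":[-1.3,0.2,-40],"jaw":-0.1},{"rotation":[0,0,0],"travel":[0,0,-28],"jaw":-0.1},{"rotation":[0,0,0],"travel":[0,0,0],"jaw":-0.1},{"rotation":[0,0,0],"travel":[0,0,0],"jaw":-0.1}]'; python3 -m jog '[{"rotation":[0,0,0],"travel":[0,0,0],"jaw":-0.6},{"rotation":[0,0,0],"travel":[0,0,0],"jaw":-0.6},{"rotation":[0,0,0],"travel":[0,0,0],"jaw":-0.6},{"rotation":[0,0,0],"travel":[0,0,40],"jaw":-0.6},{"rotation":[0,0,0],"travel":[0,0,60],"jaw":-0.6},{"rotation":[0,0,0],"travel":[0,0,60],"jaw":-0.6},{"rotation":[0,0,0],"travel":[0,0,0],"jaw":-0.6},{"rotation":[0,0,0],"travel":[0,0,0],"jaw":-0.6}]' 30; python3 -m jog '[{"rotation":[0,0,0],"travel":[40,44,0],"jaw":-0.6},{"rotation":[0,0,0],"travel":[40,44,0],"jaw":-0.6},{"rotation":[0,0,0],"travel":[35,44,0],"jaw":-0.6},{"rotation":[0,0,0],"travel":[35,44,0],"jaw":-0.6},{"rotation":[0,0,0],"travel":[30,44,0],"jaw":-0.6},{"rotation":[0,0,0],"travel":[25,46,0],"jaw":-0.6},{"rotation":[0,0,0],"travel":[0,0,0],"jaw":-0.6},{"rotation":[0,0,0],"travel":[0,0,0],"jaw":-0.6}]'
python3 - <<'E'
from h import *
p,im=snap("wrist","b17")
E
```

```text
time: 36.85
ee_pos: [0.4443, -0.1218, 0.0225]
tcp_rot: [-90.0, -0.1, 0.0]
wrist_force: [-0.3, 0.1, -0.1]
opening: 0.0382
time: 37.85
ee_pos: [0.4434, -0.1216, 0.1811]
tcp_rot: [-90.0, -0.1, 0.0]
wrist_force: [0.5, 0.1, -0.3]
opening: 0.0227
time: 38.85
ee_pos: [0.6476, 0.1443, 0.1792]
tcp_rot: [-90.0, 0.1, 0.1]
wrist_force: [-0.1, -0.7, 0.6]
opening: 0.023
```

View pics/b17.png

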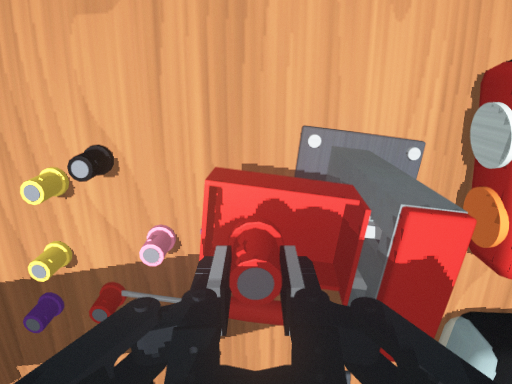

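```bash
python3 -m jog '[{"rotation":[0,0,0],"travel":[1,0,-30],"jaw":-0.6},{"rotation":[0,0,0],"travel":[0,0,-20],"jaw":-0.6},{"rotation":[0,0,0],"travel":[0,0,-7],"jaw":-0.6},{"rotation":[0,0,0],"travel":[0,0,0],"jaw":-0.6},{"rotation":[0,0,0],"travel":[0,0,0],"jaw":-0.6}]';python3 -m jog '[{"rotation":[0,0,0],"travel":[0,0,0],"jaw":-0.25},{"rotation":[0,0,0],"travel":[0,0,0],"jaw":-0.25},{"rotation":[0,0,0],"travel":[0,0,0],"jaw":-0.25},{"rotation":[0,0,0],"travel":[0,0,25],"jaw":-0.25},{"rotation":[0,0,0],"travel":[0,0,40],"jaw":-0.25},{"rotation":[0,0,0],"travel":[-30,0,20],"jaw":-0.1},{"rotation":[0,0,0],"travel":[0,0,0],"jaw":-0.1},{"rotation":[0,0,0],"travel":[0,0,0],"jaw":-0.1}]';  python3 - <<'E'
from h import *
p,im=snap("wrist","b18")
for b in colbulbs(p,im,200,20000): print(b)
E
```

```text
time: 39.52
ee_pos: [0.6496, 0.1443, 0.125]
tcp_rot: [-90.0, -0.1, 0.0]
wrist_force: [-0.1, -0.5, -1.1]
opening: 0.0224
time: 40.52
ee_pos: [0.6194, 0.1445, 0.208]
tcp_rot: [-90.0, 0.0, 0.0]
wrist_force: [-0.1, -0.6, -0.3]
opening: 0.0382
('red', array([142., 285.]), 623, array([0.4866, 0.0022]), np.float64(0.707))
('yel', array([ 91., 175.]), 615, array([0.4423, 0.1339]), np.float64(0.589))
('yel', array([ 90., 246.]), 876, array([0.4309, 0.0519]), np.float64(0.916))
```

View pics/b18.png

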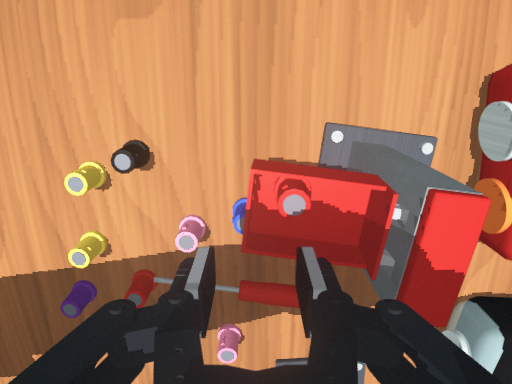

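R1 is in the red tray. For R2 I'll turn the jaws 80° so neither finger comes down over the screwdriver tip.

```bash
python3 -m jog '[{"rotation":[0,0,10],"travel":[-20,-18,0],"jaw":-0.1},{"rotation":[0,0,10],"travel":[-20,-18,0],"jaw":-0.1},{"rotation":[0,0,10],"travel":[-20,-18,0],"jaw":-0.1},{"rotation":[0,0,10],"travel":[-20,-18,0],"jaw":-0.1},{"rotation":[0,0,10],"travel":[-20,-18,0],"jaw":-0.1},{"rotation":[0,0,10],"travel":[-20,-18,-30],"jaw":-0.1},{"rotation":[0,0,10],"travel":[-13,-18,-40],"jaw":-0.1},{"rotation":[0,0,10],"travel":[0,-17,-40],"jaw":-0.1}]';python3 -m jog '[{"rotation":[0,0,0],"travel":[0,0,0],"jaw":-0.1},{"rotation":[0,0,0],"travel":[0,0,0],"jaw":-0.1}]'
python3 - <<'E'
from h import *
p,im=snap("wrist","b19");o=bot.get_obs();print(o["ee_pos"],o["tcp_rot"])
for b in colbulbs(p,im,200,20000): print(b)
E
```

```text
time: 41.58
ee_pos: [0.4855, 0.0008, 0.0967]
tcp_rot: [-90.0, 0.0, 80.4]
wrist_force: [1.6, -0.0, 0.1]
opening: 0.0386
time: 41.82
ee_pos: [0.4868, 0.0017, 0.0995]
tcp_rot: [-90.0, -0.0, 79.8]
wrist_force: [-0.2, -0.1, 1.1]
opening: 0.0383
[0.4871882  0.00189082 0.10004558] [-9.00873798e+01 -2.36135318e-02  7.98711306e+01]
('red', array([254., 201.]), 1792, array([0.4866, 0.0009]), np.float64(0.927))
('yel', array([431., 109.]), 1519, array([0.4424, 0.1333]), np.float64(0.588))
('yel', array([304., 108.]), 662, array([0.4308, 0.0509]), np.float64(0.343))
```

View pics/b19.png

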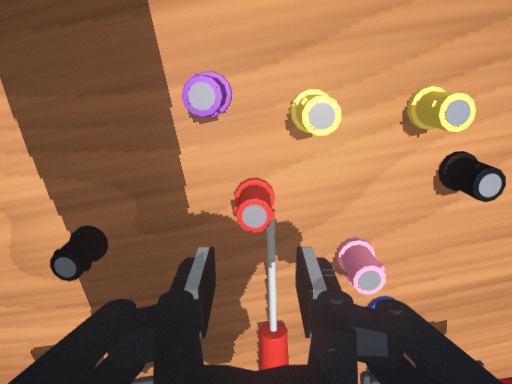

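```bash
python3 -m jog '[{"rotation":[0,0,0],"travel":[-0.5,-0.8,-40],"jaw":-0.1},{"rotation":[0,0,0],"travel":[0,0,-38],"jaw":-0.1},{"rotation":[0,0,0],"travel":[0,0,0],"jaw":-0.1},{"rotation":[0,0,0],"travel":[0,0,0],"jaw":-0.1}]'; python3 -m jog '[{"rotation":[0,0,0],"travel":[0,0,0],"jaw":-0.6},{"rotation":[0,0,0],"travel":[0,0,0],"jaw":-0.6},{"rotation":[0,0,0],"travel":[0,0,0],"jaw":-0.6},{"rotation":[0,0,0],"travel":[0,0,40],"jaw":-0.6},{"rotation":[0,0,0],"travel":[0,0,60],"jaw":-0.6},{"rotation":[0,0,0],"travel":[0,0,60],"jaw":-0.6},{"rotation":[0,0,0],"travel":[0,0,0],"jaw":-0.6},{"rotation":[0,0,0],"travel":[0,0,0],"jaw":-0.6}]' 30; python3 -m jog '[{"rotation":[0,0,-10],"travel":[22,14,0],"jaw":-0.6},{"rotation":[0,0,-10],"travel":[22,14,0],"jaw":-0.6},{"rotation":[0,0,-10],"travel":[22,14,0],"jaw":-0.6},{"rotation":[0,0,-10],"travel":[22,14,0],"jaw":-0.6},{"rotation":[0,0,-10],"travel":[22,14,0],"jaw":-0.6},{"rotation":[0,0,-10],"travel":[22,14,0],"jaw":-0.6},{"rotation":[0,0,-10],"travel":[22,14,0],"jaw":-0.6},{"rotation":[0,0,-10],"travel":[22,15,0],"jaw":-0.6}]'; python3 -m jog '[{"rotation":[0,0,-4],"travel":[0,0,0],"jaw":-0.6},{"rotation":[0,0,0],"travel":[0,0,0],"jaw":-0.6}]'
python3 - <<'E'
from h import *
p,im=snap("wrist","b20")
E
```

```text
time: 42.38
ee_pos: [0.487, 0.001, 0.0228]
tcp_rot: [-90.1, -0.0, 80.0]
wrist_force: [-0.1, -0.3, 0.5]
opening: 0.0385
time: 43.38
ee_pos: [0.486, 0.0007, 0.1813]
tcp_rot: [-90.1, -0.0, 80.0]
wrist_force: [-0.6, 0.2, -0.1]
opening: 0.0227
time: 44.38
ee_pos: [0.6618, 0.114, 0.1789]
tcp_rot: [-90.0, 0.1, -0.3]
wrist_force: [-0.7, 0.2, -1.2]
opening: 0.0224
time: 44.62
ee_pos: [0.6613, 0.1137, 0.1789]
tcp_rot: [-90.0, 0.1, -3.9]
wrist_force: [-1.2, 0.1, 0.1]
opening: 0.0229
```

View pics/b20.png

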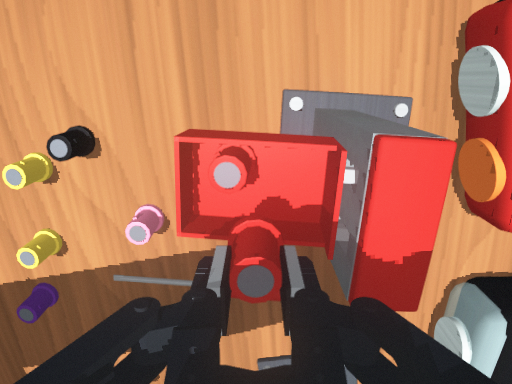

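```bash
python3 -m jog '[{"rotation":[0,0,0],"travel":[1.5,1.3,-30],"jaw":-0.6},{"rotation":[0,0,0],"travel":[0,0,-20],"jaw":-0.6},{"rotation":[0,0,0],"travel":[0,0,-7],"jaw":-0.6},{"rotation":[0,0,0],"travel":[0,0,0],"jaw":-0.6},{"rotation":[0,0,0],"travel":[0,0,0],"jaw":-0.6}]';python3 -m jog '[{"rotation":[0,0,0],"travel":[0,0,0],"jaw":-0.25},{"rotation":[0,0,0],"travel":[0,0,0],"jaw":-0.25},{"rotation":[0,0,0],"travel":[0,0,0],"jaw":-0.25},{"rotation":[0,0,0],"travel":[0,0,25],"jaw":-0.25},{"rotation":[0,0,0],"travel":[0,0,40],"jaw":-0.25},{"rotation":[0,0,4],"travel":[-45,0,20],"jaw":-0.1},{"rotation":[0,0,0],"travel":[-45,20,0],"jaw":-0.1},{"rotation":[0,0,0],"travel":[0,0,0],"jaw":-0.1}]';  python3 - <<'E'
from h import *
p,im=snap("wrist","b21");o=bot.get_obs();print(o["ee_pos"],o["tcp_rot"])
for b in colbulbs(p,im,200,20000): print(b)
E
```

```text
time: 45.3
ee_pos: [0.6636, 0.115, 0.1248]
tcp_rot: [-90.0, -0.1, -3.9]
wrist_force: [-0.4, -0.9, 0.3]
opening: 0.0229
time: 46.3
ee_pos: [0.5713, 0.1359, 0.2104]
tcp_rot: [-90.0, -0.1, 0.1]
wrist_force: [0.2, 0.2, 0.7]
opening: 0.0386
[0.57263811 0.13548503 0.21011321] [-89.97370026  -0.12811176   0.11166774]
('yel', array([134., 166.]), 551, array([0.4423, 0.1338]), np.float64(0.566))
('yel', array([130., 239.]), 838, array([0.4312, 0.0517]), np.float64(0.91))
```

View pics/b21.png

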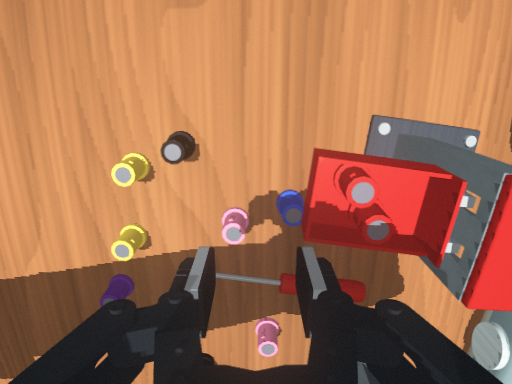

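Both red holders are in the red tray. Next is Y3.

```bash
python3 -m jog '[{"rotation":[0,0,0],"travel":[-45,0,0],"jaw":-0.1},{"rotation":[0,0,0],"travel":[-45,-2,0],"jaw":-0.1},{"rotation":[0,0,0],"travel":[-40,0,-40],"jaw":-0.1},{"rotation":[0,0,0],"travel":[0,0,-50],"jaw":-0.1},{"rotation":[0,0,0],"travel":[0,0,-20],"jaw":-0.1},{"rotation":[0,0,0],"travel":[0,0,0],"jaw":-0.1},{"rotation":[0,0,0],"travel":[0,0,0],"jaw":-0.1}]'
python3 - <<'E'
from h import *
p,im=snap("wrist","b22");o=bot.get_obs();print(o["ee_pos"],o["tcp_rot"])
for b in bulbs(p,im,"yellow_1_mid","wrist"): print(b)
for b in colbulbs(p,im,200,20000): print(b)
E
```

```text
time: 47.22
ee_pos: [0.4443, 0.133, 0.1]
tcp_rot: [-90.0, -0.1, 0.0]
wrist_force: [-0.4, -0.3, -0.3]
opening: 0.0387
[0.44431787 0.13311627 0.10009113] [-8.99711562e+01 -1.06053695e-01  2.24115098e-02]
(0.7, array([467., 250.]), (np.float64(112.0), np.float64(196.0), np.float64(134.0)), array([0.6078, 0.0922]), np.float64(0.948))
(0.66, array([211., 356.]), (np.float64(137.0), np.float64(147.0), np.float64(77.0)), array([ 0.4075, -0.0156]), np.float64(0.484))
(0.64, array([240., 301.]), (np.float64(24.0), np.float64(167.0), np.float64(163.0)), array([0.4314, 0.0524]), np.float64(0.912))
(0.59, array([388., 277.]), (np.float64(170.0), np.float64(110.0), np.float64(128.0)), array([0.5479, 0.0725]), np.float64(0.865))
('yel', array([253., 199.]), 1697, array([0.4421, 0.1338]), np.float64(0.909))
('yel', array([239., 298.]), 1664, array([0.4307, 0.0515]), np.float64(0.906))
```

View pics/b22.png

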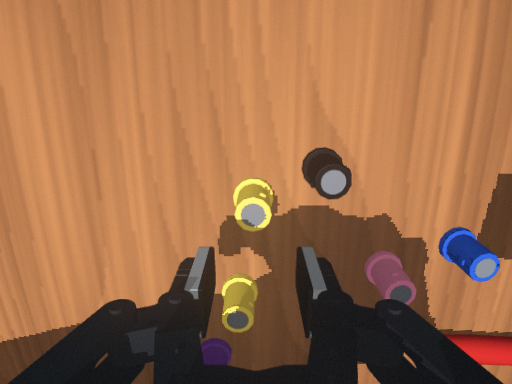

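```bash
python3 -m jog '[{"rotation":[0,0,0],"travel":[-2,0.6,-40],"jaw":-0.1},{"rotation":[0,0,0],"travel":[0,0,-38],"jaw":-0.1},{"rotation":[0,0,0],"travel":[0,0,0],"jaw":-0.1},{"rotation":[0,0,0],"travel":[0,0,0],"jaw":-0.1}]'; python3 -m jog '[{"rotation":[0,0,0],"travel":[0,0,0],"jaw":-0.6},{"rotation":[0,0,0],"travel":[0,0,0],"jaw":-0.6},{"rotation":[0,0,0],"travel":[0,0,0],"jaw":-0.6},{"rotation":[0,0,0],"travel":[0,0,40],"jaw":-0.6},{"rotation":[0,0,0],"travel":[0,0,60],"jaw":-0.6},{"rotation":[0,0,0],"travel":[0,0,60],"jaw":-0.6},{"rotation":[0,0,0],"travel":[0,0,0],"jaw":-0.6},{"rotation":[0,0,0],"travel":[0,0,0],"jaw":-0.6}]' 30; python3 -m jog '[{"rotation":[0,0,0],"travel":[20,-47,0],"jaw":-0.6},{"rotation":[0,0,0],"travel":[20,-47,0],"jaw":-0.6},{"rotation":[0,0,0],"travel":[30,-47,0],"jaw":-0.6},{"rotation":[0,0,0],"travel":[30,-47,0],"jaw":-0.6},{"rotation":[0,0,0],"travel":[30,-47,0],"jaw":-0.6},{"rotation":[0,0,0],"travel":[32,-47,0],"jaw":-0.6},{"rotation":[0,0,4],"travel":[32,-46,0],"jaw":-0.6},{"rotation":[0,0,0],"travel":[0,0,0],"jaw":-0.6}]'; python3 -m jog '[{"rotation":[0,0,0],"travel":[0,0,0],"jaw":-0.6}]'
python3 - <<'E'
from h import *
p,im=snap("wrist","b23")
E
```

```text
time: 47.82
ee_pos: [0.4422, 0.1339, 0.0225]
tcp_rot: [-90.0, -0.1, 0.0]
wrist_force: [-0.7, -0.1, 1.5]
opening: 0.0381
time: 48.82
ee_pos: [0.4414, 0.1336, 0.181]
tcp_rot: [-90.0, -0.1, 0.0]
wrist_force: [0.7, -0.6, -0.2]
opening: 0.0226
time: 49.82
ee_pos: [0.6355, -0.1972, 0.176]
tcp_rot: [-89.9, 0.3, 3.9]
wrist_force: [-0.9, 1.1, -0.3]
opening: 0.0227
time: 49.95
ee_pos: [0.6346, -0.1941, 0.1791]
tcp_rot: [-89.9, 0.1, 4.0]
wrist_force: [-0.7, 0.2, -0.1]
opening: 0.023
```

View pics/b23.png

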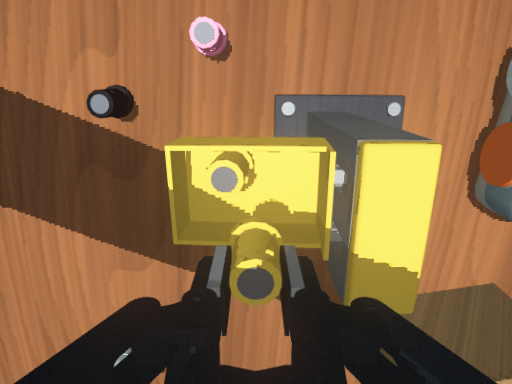

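```bash
python3 -m jog '[{"rotation":[0,0,0],"travel":[0.5,-0.5,-30],"jaw":-0.6},{"rotation":[0,0,0],"travel":[0,0,-20],"jaw":-0.6},{"rotation":[0,0,0],"travel":[0,0,-7],"jaw":-0.6},{"rotation":[0,0,0],"travel":[0,0,0],"jaw":-0.6},{"rotation":[0,0,0],"travel":[0,0,0],"jaw":-0.6}]';python3 -m jog '[{"rotation":[0,0,0],"travel":[0,0,0],"jaw":-0.25},{"rotation":[0,0,0],"travel":[0,0,0],"jaw":-0.25},{"rotation":[0,0,0],"travel":[0,0,0],"jaw":-0.25},{"rotation":[0,0,0],"travel":[0,0,25],"jaw":-0.25},{"rotation":[0,0,0],"travel":[0,0,40],"jaw":-0.25},{"rotation":[0,0,-4],"travel":[-45,20,20],"jaw":-0.1},{"rotation":[0,0,0],"travel":[-45,40,0],"jaw":-0.1},{"rotation":[0,0,0],"travel":[0,0,0],"jaw":-0.1}]';  python3 - <<'E'
from h import *
p,im=snap("wrist","b24");o=bot.get_obs();print(o["ee_pos"],o["tcp_rot"])
for b in colbulbs(p,im,200,20000): print(b)
E
```

```text
time: 50.62
ee_pos: [0.6361, -0.1947, 0.125]
tcp_rot: [-90.0, -0.1, 4.1]
wrist_force: [0.5, -0.1, 0.1]
opening: 0.0223
time: 51.62
ee_pos: [0.5432, -0.1331, 0.2101]
tcp_rot: [-90.0, -0.1, 0.1]
wrist_force: [0.5, -0.8, -0.2]
opening: 0.0384
[ 0.54497974 -0.1341384   0.21020188] [-90.03439501  -0.13430791   0.09930432]
```

View pics/b24.png

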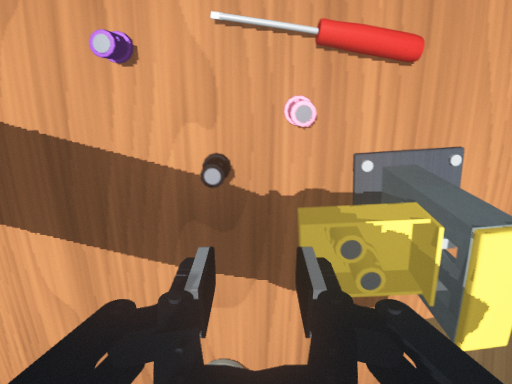

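Two yellow holders are in. Y2 is the last one.

```bash
python3 -m jog '[{"rotation":[0,0,0],"travel":[-35,47,0],"jaw":-0.1},{"rotation":[0,0,0],"travel":[-35,47,0],"jaw":-0.1},{"rotation":[0,0,0],"travel":[-34,47,0],"jaw":-0.1},{"rotation":[0,0,0],"travel":[-10,45,-40],"jaw":-0.1},{"rotation":[0,0,0],"travel":[0,0,-50],"jaw":-0.1},{"rotation":[0,0,0],"travel":[0,0,-20],"jaw":-0.1},{"rotation":[0,0,0],"travel":[0,0,0],"jaw":-0.1},{"rotation":[0,0,0],"travel":[0,0,0],"jaw":-0.1}]'
python3 - <<'E'
from h import *
p,im=snap("wrist","b25");o=bot.get_obs();print(o["ee_pos"],o["tcp_rot"])
for b in colbulbs(p,im,200,20000): print(b)
E
```

```text
time: 52.68
ee_pos: [0.4329, 0.0509, 0.1001]
tcp_rot: [-90.0, -0.1, 0.0]
wrist_force: [-0.8, -0.1, -0.6]
opening: 0.0386
[0.43292669 0.0509572  0.10020246] [-8.99880694e+01 -1.22515545e-01  7.02522807e-03]
('yel', array([253., 200.]), 1703, array([0.4309, 0.0511]), np.float64(0.913))
```

View pics/b25.png

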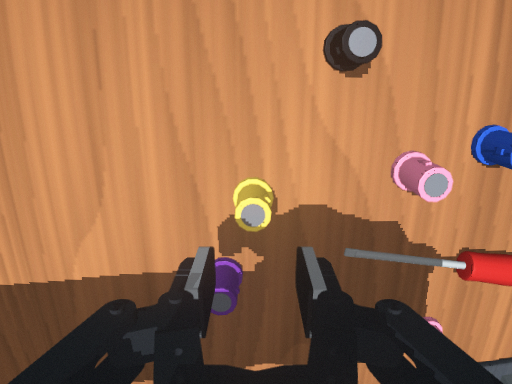

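```bash
python3 -m jog '[{"rotation":[0,0,0],"travel":[-1.8,0.2,-40],"jaw":-0.1},{"rotation":[0,0,0],"travel":[0,0,-38],"jaw":-0.1},{"rotation":[0,0,0],"travel":[0,0,0],"jaw":-0.1},{"rotation":[0,0,0],"travel":[0,0,0],"jaw":-0.1}]'; python3 -m jog '[{"rotation":[0,0,0],"travel":[0,0,0],"jaw":-0.6},{"rotation":[0,0,0],"travel":[0,0,0],"jaw":-0.6},{"rotation":[0,0,0],"travel":[0,0,0],"jaw":-0.6},{"rotation":[0,0,0],"travel":[0,0,40],"jaw":-0.6},{"rotation":[0,0,0],"travel":[0,0,60],"jaw":-0.6},{"rotation":[0,0,0],"travel":[0,0,60],"jaw":-0.6},{"rotation":[0,0,0],"travel":[0,0,0],"jaw":-0.6},{"rotation":[0,0,0],"travel":[0,0,0],"jaw":-0.6}]' 30; python3 -m jog '[{"rotation":[0,0,0],"travel":[28,-41,0],"jaw":-0.6},{"rotation":[0,0,0],"travel":[28,-41,0],"jaw":-0.6},{"rotation":[0,0,0],"travel":[28,-41,0],"jaw":-0.6},{"rotation":[0,0,0],"travel":[28,-41,0],"jaw":-0.6},{"rotation":[0,0,0],"travel":[28,-41,0],"jaw":-0.6},{"rotation":[0,0,4],"travel":[30,-43,0],"jaw":-0.6},{"rotation":[0,0,0],"travel":[0,0,0],"jaw":-0.6},{"rotation":[0,0,0],"travel":[0,0,0],"jaw":-0.6}]'
python3 - <<'E'
from h import *
p,im=snap("wrist","b26")
E
```

```text
time: 53.22
ee_pos: [0.4311, 0.0513, 0.0227]
tcp_rot: [-90.0, -0.1, 0.0]
wrist_force: [-0.0, 0.4, 0.6]
opening: 0.0387
time: 54.22
ee_pos: [0.4301, 0.0513, 0.1812]
tcp_rot: [-90.0, -0.1, 0.0]
wrist_force: [1.3, -0.3, -1.3]
opening: 0.0227
time: 55.22
ee_pos: [0.5992, -0.1964, 0.1793]
tcp_rot: [-89.9, 0.1, 4.0]
wrist_force: [0.1, -0.2, 0.7]
opening: 0.0226
```

View pics/b26.png

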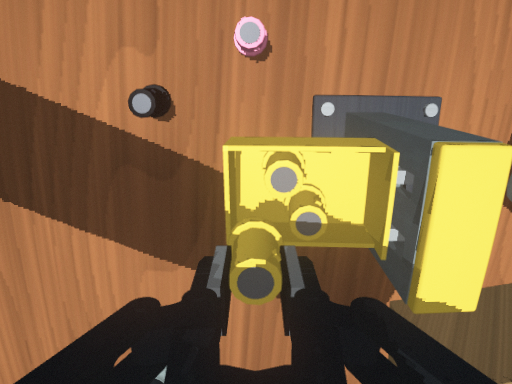

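The two seated holders are at (284,178) and (308,222), and there is space below the held one. I'll release from just above their tops so the fingers don't touch them.

```bash
python3 -m jog '[{"rotation":[0,0,0],"travel":[0,-0.5,-30],"jaw":-0.6},{"rotation":[0,0,0],"travel":[0,0,-15],"jaw":-0.6},{"rotation":[0,0,0],"travel":[0,0,0],"jaw":-0.6},{"rotation":[0,0,0],"travel":[0,0,0],"jaw":-0.6}]';python3 -m jog '[{"rotation":[0,0,0],"travel":[0,0,0],"jaw":-0.3},{"rotation":[0,0,0],"travel":[0,0,0],"jaw":-0.3},{"rotation":[0,0,0],"travel":[0,0,0],"jaw":-0.3},{"rotation":[0,0,0],"travel":[0,0,25],"jaw":-0.3},{"rotation":[0,0,0],"travel":[0,0,40],"jaw":-0.3},{"rotation":[0,0,-4],"travel":[-45,20,20],"jaw":-0.1},{"rotation":[0,0,0],"travel":[0,0,0],"jaw":-0.1},{"rotation":[0,0,0],"travel":[0,0,0],"jaw":-0.1}]';  python3 - <<'E'
from h import *
p,im=snap("wrist","b27")
E
```

```text
time: 55.78
ee_pos: [0.6001, -0.197, 0.1368]
tcp_rot: [-90.0, -0.1, 4.1]
wrist_force: [-0.2, -0.6, 0.4]
opening: 0.0228
time: 56.78
ee_pos: [0.5551, -0.1773, 0.2207]
tcp_rot: [-90.0, -0.0, 0.1]
wrist_force: [0.1, -0.5, -0.4]
opening: 0.0386
```

View pics/b27.png

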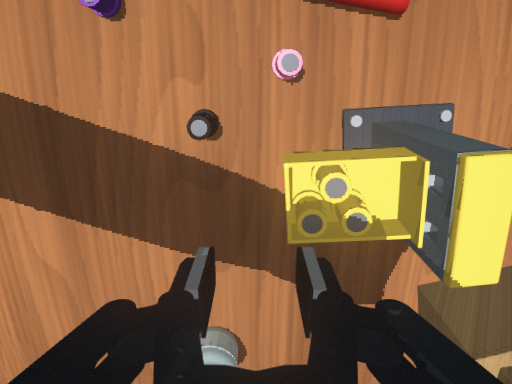

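All three stand in the yellow tray. I'll retreat, turn back and take a final look over everything.

```bash
python3 -m jog '[{"rotation":[0,0,10],"travel":[-15,20,30],"jaw":-0.1},{"rotation":[0,0,10],"travel":[-15,20,30],"jaw":-0.1},{"rotation":[0,0,10],"travel":[-15,20,30],"jaw":-0.1},{"rotation":[0,0,10],"travel":[-10,20,30],"jaw":-0.1},{"rotation":[0,0,10],"travel":[-10,20,30],"jaw":-0.1},{"rotation":[0,0,10],"travel":[0,20,30],"jaw":-0.1},{"rotation":[0,0,10],"travel":[0,20,0],"jaw":-0.1},{"rotation":[0,0,10],"travel":[0,20,0],"jaw":-0.1}]'; python3 -m jog '[{"rotation":[0,0,10],"travel":[0,0,0],"jaw":-1},{"rotation":[0,0,0],"travel":[0,0,0],"jaw":-1},{"rotation":[0,0,0],"travel":[0,0,0],"jaw":-1},{"rotation":[0,0,0],"travel":[0,0,0],"jaw":-1}]'
python3 - <<'E'
from h import *
p,im=snap("wrist","f1"); print([b for b in colbulbs(p,im,100,4000)])
for th,x0 in (("yellow_tray_mid",[.629,-.181,.108,3.6]),("red_tray_mid",[.6614,.1293,.108,-5.7])):
    r=bot.trace("wrist",th); print(th,[(q["score"],q["xy"]) for q in r[:3]])
    R=Rot.from_euler('z',x0[3],degrees=True).as_matrix(); im=np.ascontiguousarray(im)
    for z in(18,):
        q=proj(p,(np.array([[-50,-33,z],[50,-33,z],[50,33,z],[-50,33,z]])/1000)@R.T+x0[:3]); cv2.polylines(im,[np.round(q*16).astype(np.int32)],True,(0,255,255),1,cv2.LINE_AA,4)
    q=proj(p,(np.array([[50,-33,34],[50,33,34]])/1000)@R.T+x0[:3]); cv2.polylines(im,[np.round(q*16).astype(np.int32)],True,(0,0,255),1,cv2.LINE_AA,4)
big=cv2.resize(im,None,fx=1.5,fy=1.5,interpolation=cv2.INTER_CUBIC);cv2.imwrite("pics/f1o.png",big[:,:,::-1])
snap("scene","f2"); snap("top","f3")
E
```

```text
time: 57.82
ee_pos: [0.4909, -0.0167, 0.4]
tcp_rot: [-90.0, 0.0, 80.4]
wrist_force: [0.1, 0.0, -0.2]
opening: 0.0384
time: 58.32
ee_pos: [0.4901, -0.0175, 0.4004]
tcp_rot: [-90.0, 0.0, 89.9]
wrist_force: [0.3, -0.0, 0.4]
opening: -0.0
[]
yellow_tray_mid [(0.61, [146.0, 255.7]), (0.53, [349.4, 264.6]), (0.28, [487.4, 224.2])]
red_tray_mid [(0.86, [358.7, 270.4])]
```

View pics/f1o.png

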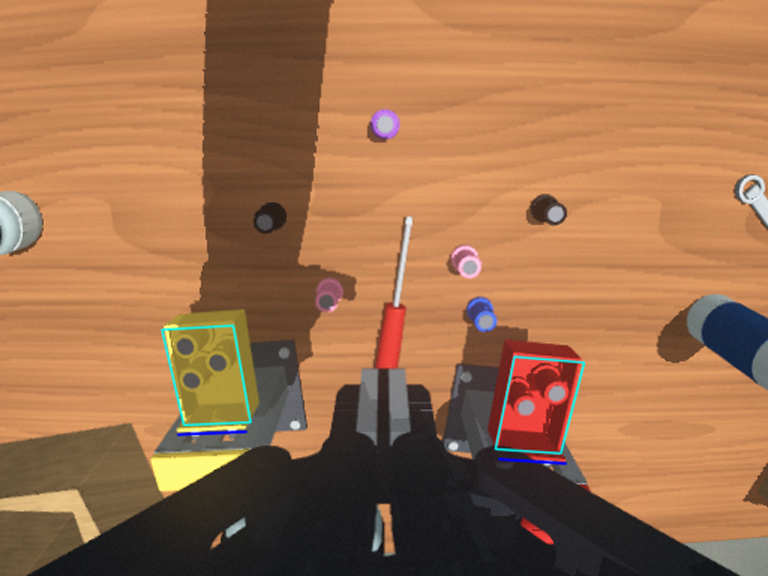

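View pics/f2.png

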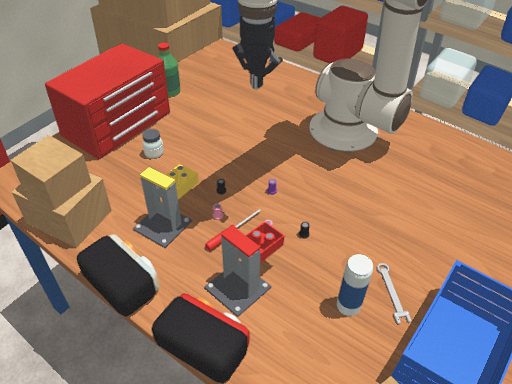

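View pics/f3.png

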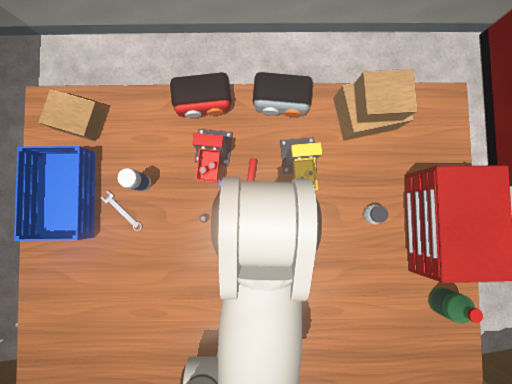

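Everything looks in place. Before handing in, I'll check the seating once more by fitting tab-point height and pitch for both trays.

Run:
```python
from h import *
p,im=snap("wrist")
parts=[b-np.array([.05,0,.022]) for b in TRAY[:2]]
for th,post in (("yellow_tray_mid",[.6793,-.1780,.13,3.6]),("red_tray_mid",[.7119,.1241,.13,-5.75])):
    m=bot.trace("wrist",th)[0]["mask"]; mm=cv2.morphologyEx(m.astype(np.uint8),cv2.MORPH_CLOSE,np.ones((9,9),np.uint8))
    S=3; M=cv2.resize(mm,None,fx=S,fy=S,interpolation=cv2.INTER_NEAREST)
    Rz=Rot.from_euler('z',post[3],degrees=True)
    def cost(v,full=False):
        R=(Rz*Rot.from_euler('zy',[v[3]*5,v[4]*5],degrees=True)).as_matrix()  # +pitch about y => x axis tips down(back down); front-down negative
        t=np.array(post[:3])+Rz.as_matrix()@(np.array(v[:3])*.005)
        r=render(p,parts,R,t,S); return 1-(r&M).sum()/(r|M).sum()
    b=None
    for k in range(4):
        v0=np.zeros(5) if b is None else b.x
        b=minimize(cost,v0,method='Nelder-Mead',options=dict(initial_simplex=np.vstack([v0]+[v0+np.eye(5)[i]*.6 for i in range(5)]),maxiter=400))
    print(th,m.sum(),"offset mm",np.round(b.x[:3]*5,1),"dyaw,pitch",np.round(b.x[3:]*5,1),"IoU",1-b.fun,"nominal IoU",1-cost(np.zeros(5)))
```

```text
yellow_tray_mid 2983 offset mm [-3.1  0.1  0.6] dyaw,pitch [ 0.3 -3.8] IoU 0.6986776557731932 nominal IoU 0.6710801038855222
red_tray_mid 2976 offset mm [ 0.1  1.3 -4.5] dyaw,pitch [ 0.1 -1.1] IoU 0.7439597500967545 nominal IoU 0.7150738757165541
```

Run:
```python
from h import *
p,im=snap("wrist")
hsv=cv2.cvtColor(im,cv2.COLOR_RGB2HSV);h,s,v=[hsv[...,k].astype(int) for k in range(3)]
parts=[b-np.array([.05,0,.022]) for b in TRAY[:2]]; vis=im.copy()
for th,post in (("yellow",[.6793,-.1780,.13,3.6]),("red",[.7119,.1241,.13,-5.75])):
    c=((h<6)|(h>174))&(s>150)&(v>50) if th=="red" else (h>22)&(h<36)&(s>130)&(v>60)
    Rz=Rot.from_euler('z',post[3],degrees=True)
    roi=cv2.dilate(render(p,parts,Rz.as_matrix(),np.array(post[:3]),1),np.ones((13,13)))
    # cut the cap off: keep component of colour in roi, above back wall line
    m=(c&(roi>0)).astype(np.uint8)
    n,l,st,_=cv2.connectedComponentsWithStats(m); k=(l==1+np.argmax(st[1:,4])).astype(np.uint8)
    cn=max(cv2.findContours(k,cv2.RETR_EXTERNAL,cv2.CHAIN_APPROX_NONE)[0],key=cv2.contourArea)
    mm=cv2.fillPoly(np.zeros_like(k),[cn],1); vis[mm>0]=vis[mm>0]//2+np.array([0,127,0],np.uint8)
    S=3; M=cv2.resize(mm,None,fx=S,fy=S,interpolation=cv2.INTER_NEAREST)
    def cost(v):
        R=(Rz*Rot.from_euler('zy',[v[3]*5,v[4]*5],degrees=True)).as_matrix()
        t=np.array(post[:3])+Rz.as_matrix()@(np.array(v[:3])*.005)
        r=render(p,parts,R,t,S); return 1-(r&M).sum()/(r|M).sum()
    b=None
    for q in range(4):
        v0=np.zeros(5) if b is None else b.x
        b=minimize(cost,v0,method='Nelder-Mead',options=dict(initial_simplex=np.vstack([v0]+[v0+np.eye(5)[i]*.6 for i in range(5)]),maxiter=400))
    print(th,"offset mm",np.round(b.x[:3]*5,1),"dyaw,pitch",np.round(b.x[3:]*5,1),"IoU",round(1-b.fun,3),"nominal",round(1-cost(np.zeros(5)),3))
    pp=minimize(lambda a:cost([0,0,a[1],0,a[0]]),[0,0],method='Nelder-Mead',options=dict(initial_simplex=[[0,0],[-.6,0],[0,-.6]])); print("  pitch,dz only",pp.x*5,1-pp.fun)
cv2.imwrite("pics/f4.png",vis[150:,60:460,::-1].repeat(2,0).repeat(2,1))
```

```text
yellow offset mm [  4.1  -5.  -14.6] dyaw,pitch [-0.2 -1.3] IoU 0.967 nominal 0.92
  pitch,dz only [-0.97467041 -3.81280518] 0.9473501163755049
red offset mm [ 2.2  2.3 -7.9] dyaw,pitch [-0.7 -3.3] IoU 0.954 nominal 0.906
  pitch,dz only [-0.80465698 -3.63519287] 0.9458848483157043
```

View pics/f4.png

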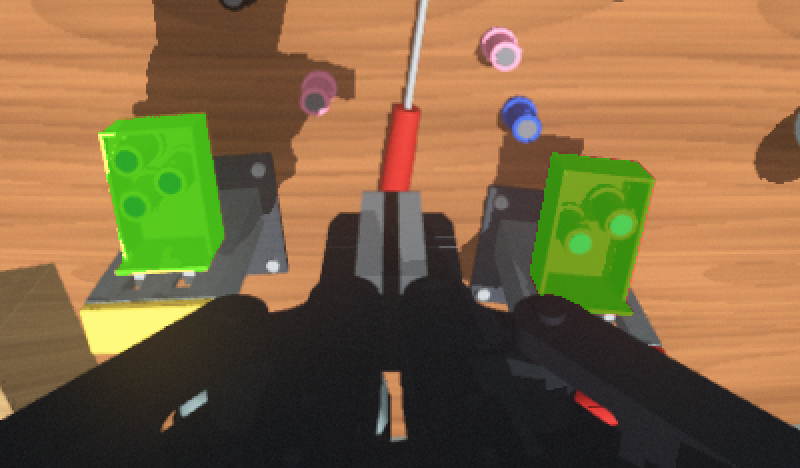

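```bash
python3 -c "
from workcell import bot
print(bot.get_obs()['time']); print(bot.job_done())"
```

```text
58.775
the job is handed in; nothing more can be done
None
```

I hung both trays on the uprights of their own colour, then sorted all five coloured holders present: two red and three yellow. I handed the job in at 58.8 s of the 210 s allowed.

- **Trays:** On each upright the back face met the plate within 1 mm of the predicted position. The tray then stopped going down within 0.4 mm of the predicted fully-home height, with about 12 N on the red and 7 N on the yellow. I hung both before moving any holder.
- **Holders:** The last pictures show two red holders in the red tray and three yellow in the yellow tray. A colour search found no red or yellow holder left on the bench. One red holder had been knocked next to a yellow one, so I measured it again before picking it up.
- **Left alone:** The black, pink, blue and purple holders and the screwdriver, wrench, jar and spray can look unmoved in the pictures. I did not measure them at the end.
- **Check that disagreed:** The final fit of the tray outlines from above put the trays 4–15 mm lower than nominal. That is physically impossible with the tabs resting on the slot edges, and the masks were partly hidden and in shadow. I relied on the contact heights, forces and pictures instead.

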